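Turn the rinsed tub over and load the reagent set

ROBOT

A 6-joint arm with a two-finger parallel gripper is mounted at the origin on the work surface. World frame = base frame: x ahead of the robot, y to its left, z up, the work surface at z = 0. Lengths are in m, angles in rad, forces in N, time in s.
With the tool pointing down it reaches from about 0.3 to 0.825 m from the base axis. Payload 5.4 kg.
Tool frame: the origin (TCP) lies at the very end of the fingers, on their centre line; the grasp point (between the pads) lies 19 mm behind it (bot.grip_depth is the distance from the TCP to the grasp point, in m); z points along the fingers, y is the line along which they close (so a half turn about z gives the same grasp; the last joint's range is limited). The gripper opens to 92 mm and grips with 3 to 60 N. Pads are 20 mm wide; open, the fingers measure 128 mm over their backs; the gripper's body (75 mm by 189 mm) begins 69 mm behind the grasp point.
Start: joints at [1.131, 0.158, 1.597, -0, 1.386, -0.21], TCP at [0.131, 0.56, 0.215] pointing down, gripper open.
Joint ranges: [-2.91, 2.91], [-0.94, 2.29], [0.18, 2.7], [-1.29, 4.43], [0.17, 2.64], [-3, 3]. Speed limits (rad/s): [2.57, 2.57, 3.14, 3.14, 3.14, 3.14].

INTERFACE

Orientations are given as [roll, pitch, yaw] about the fixed x, y, z axes, in that order (R = Rz(yaw) Ry(pitch) Rx(roll)).
In Python, from bench import bot, optics gives the robot as it stands.
- The arm moves only by the tool step_arm, never from a script. Its argument "series" is a list of rows, each a list of 6 numbers: the shift along the tool's x, y, z as a fraction of full scale, then the turn, a rotation vector about the tool's x, y, z as a fraction of full scale. In form: [[tx, ty, tz, wx, wy, wz], ...]. A call has 1 to 20 rows; each row shifts and turns the commanded pose from where the row before left it, along the tool's axes as they then stand; what a row does not reach is not made up. Full scale, the value 1, is 0.05 m for a shift and 0.15 rad for a turn. A row lasts 1/10 s, in which the tool goes at most 50 mm and 8.59 degrees, less where a joint would pass 70% of its speed; a pose out of reach is approached as far as the arm can. A call with a number of a shift or a turn outside -1 to 1 is refused whole. A call with a gripper value outside its range is refused whole. "jaw" is the opening, from 0 (shut) to 1 (fully open), set as the call begins (left out, the last holds). The fingers move at their own pace and stop on an object; "grip_force" is the grip in N (left out, the last holds). Time passes only in rows, so rows that do not move let the fingers close. It gives the time, the measured TCP pose, the force, the opening and the grip force at its end, in the units of the state.
- bot.get_obs(): the state, without advancing time (a new reading comes with each control period).
- optics.capture(name): name is "side" or "top"; returns the picture (420x560x3 uint8, blue, green, red); there is no depth.
- optics.camera_model(name): a dict with "fx", "fy", "cx", "cy" (pixels), "T" (4x4, takes a point from camera to world coordinates). Camera axes: x right, y down, z forward; pixel columns grow to the right and rows downward; lengths in m; the calibration is good to about 2 mm. A picture is of the moment at which its call begins. camera_model takes no time and is no camera call.
- bot.job_done(): hands the job in; it is judged then, once.
The state is a dict: "time_s": time; "joint_positions": joint angles; "joint_velocities": joint speeds; "joint_torque": joint torques, N m; "ee_pos": TCP position; "ee_rot": TCP orientation; "ft_force": force on the tool from outside, world axes, zero at the start; "torque": the same for the moment, N m; "grip_width": opening from 0.0 (shut) to 1.0 (fully open); "grasp_force": force on a finger pad.
Only numpy, scipy, OpenCV 4.12 (cv2) and the standard library are available. Lean on these libraries where they do the work, as an engineer would, in place of code of your own. Each camera call takes 0.05 s, during which the arm holds its last target. There are 200 camera calls.

TASK

The rinsed tub is drying mouth-down on the bench. Turn it over and stand it mouth-up, empty, squarely in the middle of the blue board and let go of it; then put every reagent bottle, jar and case that is on the bench into it, each standing upright on the tub's floor. At the end the loaded tub must still be square in the middle of the board; leave the beaker, the rack and the centrifuge where they are.

Things in the scene. Friction and masses are not known exactly. Their poses are not given: they have to be found in the camera images.
- tub: open oblong green plastic tub, straight flat sides: 160 mm long (its x), 66 mm wide (its y), 55 mm high, 4 mm thick all over (inside 152 x 58 x 51 mm), 160 g. Origin: centre of its MOUTH (rim plane); z points from the mouth to the closed bottom, outer face at z = +55 mm. It starts mouth-down (z up); mouth-up its z points down. It also stands stably on an end or a side
- board: fixed flat blue plastic board lying on the bench, 220 mm (its x) by 130 mm (its y), top face 8 mm above the bench; origin at the centre of its underside, z up. The tub belongs in its middle, long side along the board's long side
- bottle_square: square white plastic reagent bottle, body 34 x 34 x 64 mm, neck 24 mm across, ribbed round grey cap 28 mm across from 72 to 98 mm height (total height 98 mm), 90 g; stands upright, origin at the centre of its underside, z up to the cap, x and y square to its sides. May be absent
- bottle_flat: amber glass bottle of oblong section, body 30 mm (its x) by 38 mm (its y) by 62 mm high, neck 22 mm across, ribbed round black cap 26 mm across from 70 to 97 mm height (total 97 mm), 100 g; stands upright, origin at the centre of its underside, z up to the cap. May be absent
- jar_octagonal: glass jar, eight-sided body 34 mm across, 70 mm high, ribbed round white lid 30 mm across from 70 to 98 mm height (total 98 mm), 100 g; stands upright, origin at the centre of its underside, z up to the lid. May be absent
- case: upright grey cuvette case, plain square box 30 x 30 x 100 mm, 90 g; origin at the centre of its underside, z up, x and y square to its sides. May be absent
- beaker: bystander: glass beaker 84 mm across, 110 mm high, standing beyond the work; origin at the centre of its underside
- rack: bystander: red tube rack 90 mm (its x) x 160 mm (its y) x 28 mm high; origin at the centre of its underside
- centrifuge: bystander: blue mini centrifuge with clear dome, about 155 mm across and 112 mm high, its panel reaching 110 mm from the origin towards its -x; origin at the centre of its underside

How it is judged:
By the outcome, as a careful person would: the job done as asked, in the order asked, and still so for the second after the job is handed in, with the robot touching nothing.
Of bottle_square, bottle_flat, jar_octagonal, case only 3 to 4 are there at a start; the rules pass over those that are not, and their reading is None.
At some moment in a run one of tub may be knocked a few centimetres aside while the robot is not near it.
Once in a run the grip may slacken for a moment while it holds something.
It also fails if it takes over 210 s, if anything falls off the work surface, if the arm or the gripper's body presses on something with over 40 N, if the wrist force passes 120 N, or if a joint passes its speed limit or range.

## Working session

There is one attempt and no reset: what is moved stays moved. The work goes in short steps, Python scripts to look and compute and a tool call to move; the robot and the scene stay as the last step left them, time stands still between calls to the robot, and variables do not carry over. Pictures are saved under pics/ and viewed, at most 14 in all, crops included, and the job is handed in when it is done.

Besides the shell and the picture viewer there is one more tool, called in YAML: its name, and indented under it one key for each argument. step_arm: Moves the arm, as the interface text tells. Shift numbers are shares of 0.05 m and turn numbers shares of 0.15 rad, none past 1 either way. Its arguments: {"type":"object","properties":{"series":{"type":"array"},"jaw":{"type":"number"},"grip_force":{"type":"number"}},"required":["series"]}

```bash
ls; mkdir -p pics; python3 - <<'E'
from bench import bot, optics
import cv2, numpy as np
for n in ("side","top"):
    cv2.imwrite(f"pics/{n}0.png", optics.capture(n))
    m=optics.camera_model(n); print(n,m["fx"],m["fy"],m["cx"],m["cy"]); print(np.round(m["T"],4))
o=bot.get_obs(); print(o)
E
```

```text
pics
side 458.47070018940013 458.47070018940013 279.35970184813317 211.8923209445283
[[ 0.8608 -0.2594  0.4379  0.1407]
 [-0.5088 -0.4183  0.7524 -0.859 ]
 [-0.012  -0.8705 -0.492   0.5996]
 [ 0.      0.      0.      1.    ]]
top 477.3032473227816 477.3032473227816 282.4839425242382 208.03148312666775
[[ 0.0162 -0.9802  0.1975  0.4091]
 [-0.9997 -0.0127  0.019  -0.0308]
 [-0.0161 -0.1978 -0.9801  1.1692]
 [ 0.      0.      0.      1.    ]]
{'time_s': 0.1, 'joint_positions': array([ 1.13089789e+00,  1.58980539e-01,  1.59810543e+00, -3.29925685e-05,
        1.38621353e+00, -2.10121497e-01]), 'joint_velocities': array([-0.00081059, -0.00067269, -0.00227557, -0.00140243,  0.00121256,
        0.00147262]), 'joint_torque': array([ 3.60135919e-04, -3.86500704e+01, -3.22961211e+01,  7.02904444e-02,
        3.39725311e-02, -9.84166536e-05]), 'ee_pos': array([0.13075568, 0.55934716, 0.21372091]), 'ee_rot': array([-3.13991659e+00, -3.24301555e-04,  2.91182153e+00]), 'ft_force': array([-0.42621444, -0.68693052, -0.27937386]), 'torque': array([-0.04216369, -0.06139792,  0.02306932]), 'grasp_force': 0.0, 'grip_width': 0.9965676949807696}
```

View pics/side0.png

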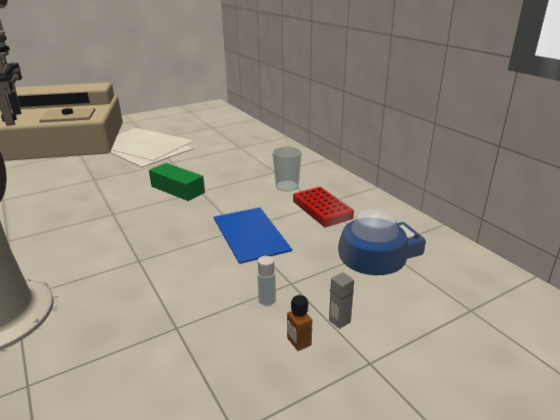

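View pics/top0.png

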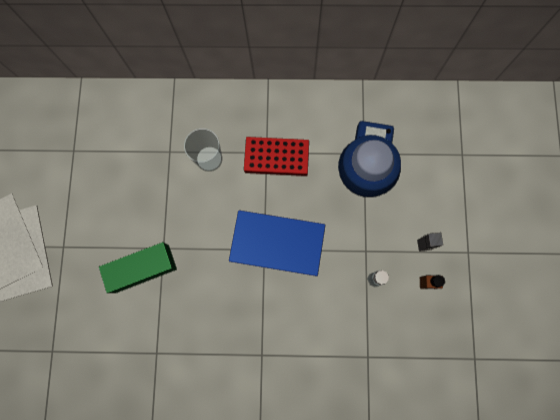

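The side view shows the tub (green, 177,181), the board (252,233), the white-lidded jar (266,282), the amber bottle (299,323) and the case (341,300). There is no square bottle. The top view agrees: tub (137,268), board (277,243), jar lid (381,278), amber cap (438,281) and case (435,239).

```bash
cat > h.py <<'E'
from bench import bot, optics
import cv2, numpy as np
from scipy.spatial.transform import Rotation as Ro
M={n:optics.camera_model(n) for n in ("side","top")}
def cast(n,uv,z):
    m=M[n];T=np.array(m["T"]);uv=np.atleast_2d(uv).astype(float)
    d=np.c_[(uv[:,0]-m["cx"])/m["fx"],(uv[:,1]-m["cy"])/m["fy"],np.ones(len(uv))]@T[:3,:3].T
    o=T[:3,3]; return o+d*((z-o[2])/d[:,2])[:,None]
def proj(n,p):
    m=M[n];T=np.array(m["T"]);c=(np.atleast_2d(p)-T[:3,3])@T[:3,:3]
    return np.c_[c[:,0]/c[:,2]*m["fx"]+m["cx"],c[:,1]/c[:,2]*m["fy"]+m["cy"]]
def hsv(im): return cv2.cvtColor(im,cv2.COLOR_BGR2HSV)
def big(mask):
    c,_=cv2.findContours(mask.astype(np.uint8)*255,cv2.RETR_EXTERNAL,cv2.CHAIN_APPROX_NONE)
    return max(c,key=cv2.contourArea)
def rect(n,mask,z):   # contour on plane z -> centre, (long,short), yaw of long side
    p=cast(n,big(mask).reshape(-1,2),z)[:,:2]
    b=cv2.boxPoints(cv2.minAreaRect((p*1000).astype(np.float32)))/1000
    e=[b[1]-b[0],b[2]-b[1]]; L=[np.linalg.norm(v) for v in e]; i=int(np.argmax(L))
    return b.mean(0),(L[i],L[1-i]),np.arctan2(e[i][1],e[i][0])%np.pi
def green(im): h=hsv(im); return (h[...,0]>45)&(h[...,0]<80)&(h[...,1]>120)
def blue(im): h=hsv(im); return (h[...,0]>105)&(h[...,0]<128)&(h[...,1]>200)&(h[...,2]>110)
def st():
    o=bot.get_obs(); print("t",round(o["time_s"],2),"p",np.round(o["ee_pos"],4),"rpy",np.round(o["ee_rot"],3),"j",np.round(o["joint_positions"],2),"F",np.round(o["ft_force"],1),"g",round(o["grip_width"],3),round(o["grasp_force"],1)); return o
E
python3 - <<'E'
from h import *
im=cv2.imread("pics/top0.png"); s=cv2.imread("pics/side0.png"); h=hsv(im)
g=green(im)
for v in (60,75,90): print("tub",v,rect("top",g&(h[...,2]>v),.055))
print("tub V pct",np.percentile(h[...,2][g],[5,25,50,75]))
print("board top",rect("top",blue(im),.008)); print("board side",rect("side",blue(s),.008))
for n,(u,v) in dict(jar=(381,278),flat=(438,281),case=(435,239)).items():
    print(n,cast("top",(u,v),.098), proj("side",np.r_[cast("top",(u,v),.098)[0,:2],.098]))
a=im[220:300,350:460]; cv2.imwrite("pics/crop0.png",cv2.resize(a,None,fx=7,fy=7,interpolation=cv2.INTER_NEAREST))
E
```

```text
tub 60 (array([0.4879496 , 0.33274361], dtype=float32), (np.float32(0.15810016), np.float32(0.06493845)), np.float32(1.9560995))
tub 75 (array([0.48826283, 0.33286983], dtype=float32), (np.float32(0.15810063), np.float32(0.06426408)), np.float32(1.956134))
tub 90 (array([0.48857063, 0.33300996], dtype=float32), (np.float32(0.15807141), np.float32(0.06358952)), np.float32(1.9561688))
tub V pct [ 23. 113. 115. 116.]Traceback (most recent call last):
  File "<stdin>", line 6, in <module>
  File "h.py", line 17, in rect
    p=cast(n,big(mask).reshape(-1,2),z)[:,:2]
             ~~~^^^^^^
  File "h.py", line 15, in big
    return max(c,key=cv2.contourArea)
ValueError: max() iterable argument is empty
```

```bash
python3 - <<'E'
from h import *
im=cv2.imread("pics/top0.png"); s=cv2.imread("pics/side0.png")
print(hsv(im)[243,277],hsv(s)[233,252])
E
sed -i 's/(h\[...,2\]>110)/(h[...,2]>90)\&(h[...,0]<250)/; s/(h\[...,0\]>105)&(h\[...,0\]<128)&(h\[...,1\]>200)/(h[...,0]>108)\&(h[...,0]<125)\&(h[...,1]>230)/' h.py
python3 - <<'E'
from h import *
im=cv2.imread("pics/top0.png"); s=cv2.imread("pics/side0.png"); 
try:
  print("board top",rect("top",blue(im),.008)); print("board side",rect("side",blue(s),.008))
except Exception as e: print(e)
for n,(u,v) in dict(jar=(381,278),flat=(438,281),case=(435,239)).items():
    print(n,cast("top",(u,v),.098), proj("side",np.r_[cast("top",(u,v),.098)[0,:2],.098]))
a=im[220:300,350:460]; cv2.imwrite("pics/crop0.png",cv2.resize(a,None,fx=7,fy=7,interpolation=cv2.INTER_NEAREST))
E
```

```text
[110 185 145] [109 186 167]
max() iterable argument is empty
jar [[ 0.46962506 -0.23102786  0.098     ]] [[263.19334475 258.97054702]]
flat [[ 0.46497996 -0.35640966  0.098     ]] [[296.90887338 296.95580372]]
case [[ 0.55841331 -0.35417685  0.098     ]] [[340.88778469 278.22811143]]
```

View pics/crop0.png

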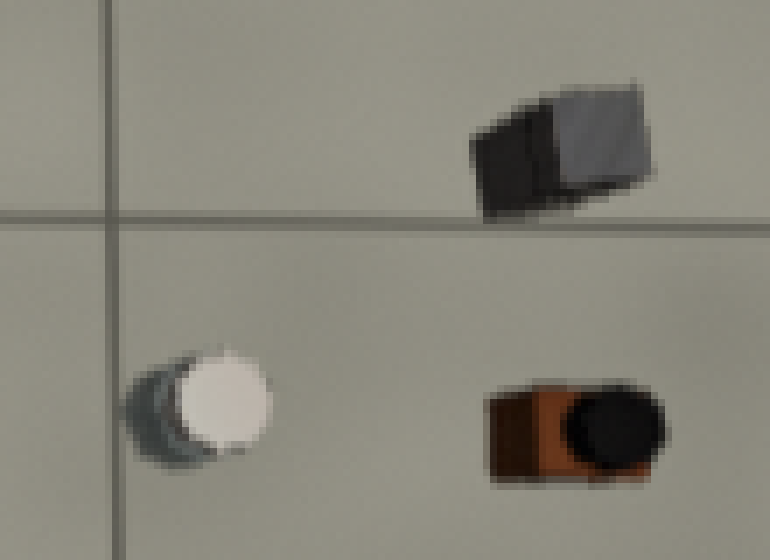

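The crop shows the jar lid at (382,277), the black cap at (438,281), and the case top with corners near (429,234), (441,232), (443,245), (430,247). These are all consistent with the side view. Next I'll fix the board mask.

```bash
sed -i 's/^def blue.*/def blue(im): h=hsv(im); return (h[...,0]>104)\&(h[...,0]<116)\&(h[...,1]>150)\&(h[...,2]>115)/' h.py
python3 - <<'E'
from h import *
im=cv2.imread("pics/top0.png"); s=cv2.imread("pics/side0.png"); h=hsv(im)
print("board top",rect("top",blue(im),.008)); print("board side",rect("side",blue(s),.008))
print("tub side", cast("side",big(green(s)).reshape(-1,2).mean(0),.03))
c=np.array([[553,100],[637,87],[650,178],[560,187]])/7+[350,220]
p=cast("top",c,.1); print("case",p.mean(0)); e=np.diff(np.r_[p,p[:1]],axis=0)[:,:2]; print(np.linalg.norm(e,axis=1),np.degrees(np.arctan2(e[:,1],e[:,0])))
print("jar",cast("top",(382,277.4),.098),"flat",cast("top",(437.9,281),.097))
E
```

```text
board top (array([0.5576056 , 0.00424225], dtype=float32), (np.float32(0.216222), np.float32(0.12675972)), np.float32(1.4216924))
board side (array([ 0.5554856 , -0.00267971], dtype=float32), (np.float32(0.21623111), np.float32(0.12703848)), np.float32(1.4224962))
tub side [[0.48868179 0.32425215 0.03      ]]
case [ 0.55658043 -0.35509125  0.1       ]
[0.02743998 0.0294624  0.02894609 0.02806428] [ -80.36713028 -174.76103794   96.54481105    2.01308971]
jar [[ 0.4709777  -0.23326999  0.098     ]] flat [[ 0.46502872 -0.35649359  0.097     ]]
```

step_arm:
  series:
    - [0,0,-1,0,0,0]
    - [0,0,0,0,0,0]
  jaw: 1

```text
time_s: 0.3
ee_pos: [0.1321, 0.5624, 0.2707]
ee_rot: [3.132, 0.002, 2.912]
ft_force: [0.7, 1.1, 1.2]
grip_width: 1.001
grasp_force: 0.0
```

step_arm:
  series:
    - [-0.4,-0.14,0,0,0,0]
    - [-0.4,-0.14,0,0,0,0]
    - [-0.4,-0.14,0,0,0,0]
    - [-0.4,-0.14,0,0,0,0]
    - [-0.4,-0.14,0,0,0,0]
    - [-0.4,-0.14,0,0,0,0]
    - [-0.4,-0.14,0,0,0,0]
    - [-0.4,-0.14,0,0,0,0]
    - [-0.4,-0.14,0,0,0,0]
    - [-0.4,-0.14,0,0,0,0]
    - [-0.4,-0.14,0,0,0,0]
    - [-0.4,-0.14,0,0,0,0]
    - [-0.4,-0.14,0,0,0,0]
    - [-0.4,-0.14,0,0,0,0]
    - [-0.4,-0.14,0,0,0,0]
    - [-0.4,-0.14,0,0,0,0]
    - [-0.4,-0.14,0,0,0,0]
    - [-0.4,-0.14,0,0,0,0]
    - [-0.4,-0.14,0,0,0,0]
    - [-0.4,-0.14,0,0,0,0]

```text
time_s: 2.3
ee_pos: [0.4892, 0.3319, 0.2642]
ee_rot: [-3.141, -0.0, 2.912]
ft_force: [-0.3, -0.2, -0.3]
grip_width: 1.001
grasp_force: 0.0
```

step_arm:
  series:
    - [0,0,0,0,0,0.4]
    - [0,0,0,0,0,0.4]
    - [0,0,0,0,0,0.4]
    - [0,0,0,0,0,0.4]
    - [0,0,0,0,0,0.4]
    - [0,0,0,0,0,0.4]
    - [0,0,0,0,0,0.4]
    - [0,0,0,0,0,0.4]
    - [0,0,0,0,0,0.4]
    - [0,0,0,0,0,0.4]
    - [0,0,0,0,0,0.4]
    - [0,0,0,0,0,0.4]
    - [0,0,0,0,0,0.4]
    - [0,0,0,0,0,0.4]
    - [0,0,0,0,0,0.4]
    - [0,0,0,0,0,0.4]
    - [0,0,0,0,0,0]

```text
time_s: 4.0
ee_pos: [0.4885, 0.3324, 0.2642]
ee_rot: [-3.141, 0.0, 1.952]
ft_force: [0.6, -0.2, 0.6]
grip_width: 0.999
grasp_force: 0.0
```

```bash
python3 -c "
from h import *
st()"
```

```text
t 4.0 p [0.4885 0.3324 0.2642] rpy [-3.141  0.     1.952] j [ 0.39  0.17  1.49 -0.    1.49  0.01] F [ 0.6 -0.2  0.6] g 0.999 0.0
```

step_arm:
  series:
    - [0,0,0,0,0.5,0]
    - [0,0,0,0,0.5,0]
    - [0,0,0,0,0.5,0]
    - [0,0,0,0,0.5,0]
    - [0,0,0,0,0.5,0]
    - [0,0,0,0,0.5,0]
    - [0,0,0,0,0.5,0]
    - [0,0,0,0,0.5,0]
    - [0,0,0,0,0,0]

```text
time_s: 4.9
ee_pos: [0.4887, 0.3309, 0.2628]
ee_rot: [-3.138, -0.601, 1.948]
ft_force: [-0.1, 0.4, -0.2]
grip_width: 0.999
grasp_force: 0.0
```

```bash
python3 -c "
from h import *
st()"
```

```text
t 4.9 p [0.4887 0.3309 0.2628] rpy [-3.138 -0.601  1.948] j [ 0.07  0.18  1.59  0.57  1.58 -0.36] F [-0.1  0.4 -0.2] g 0.999 0.0
```

```bash
cat >> h.py <<'E'
def RM(rpy): return Ro.from_euler("xyz",rpy)
def need(tcp=None,rpy=None,gp=None,o=None):
    """units of full scale, total: shift in present tool axes, then turn in tool axes"""
    o=o or bot.get_obs(); R=RM(o["ee_rot"]); R2=RM(rpy) if rpy is not None else R
    if gp is not None: tcp=np.array(gp)+R2.apply([0,0,bot.grip_depth])
    d=R.inv().apply(np.array(tcp)-o["ee_pos"])/.05; w=(R.inv()*R2).as_rotvec()/.15
    print("tcp",np.round(tcp,4),"shift",np.round(d,3),"turn",np.round(w,3))
E
python3 -c "
from h import *
need(gp=[.488,.3325,.034],rpy=[np.pi,-.6,1.952])"
```

```text
tcp [0.4841 0.3423 0.0186] shift [-2.558  0.01   4.168] turn [-0.007 -0.005 -0.021]
```

step_arm:
  series:
    - [-0.256,0,0.417,0,0,0]
    - [-0.256,0,0.417,0,0,0]
    - [-0.256,0,0.417,0,0,0]
    - [-0.256,0,0.417,0,0,0]
    - [-0.256,0,0.417,0,0,0]
    - [-0.256,0,0.417,0,0,0]
    - [-0.256,0,0.417,0,0,0]
    - [-0.256,0,0.417,0,0,0]
    - [-0.256,0,0.417,0,0,0]
    - [-0.256,0,0.417,0,0,0]
    - [0,0,0,0,0,0]
    - [0,0,0,0,0,0]

```text
time_s: 6.1
ee_pos: [0.4841, 0.3441, 0.0208]
ee_rot: [3.141, -0.599, 1.953]
ft_force: [-0.9, 0.8, 0.5]
grip_width: 0.996
grasp_force: 0.0
```

step_arm:
  series:
    - [0,0,0,0,0,0]
    - [0,0,0,0,0,0]
    - [0,0,0,0,0,0]
    - [0,0,0,0,0,0]
    - [0,0,0,0,0,0]
    - [0,0,0,0,0,0]
    - [0,0,0,0,0,0]
    - [0,0,0,0,0,0]
    - [0,0,0,0,0,0]
    - [0,0,0,0,0,0]
  jaw: 0
  grip_force: 40

```text
time_s: 7.1
ee_pos: [0.4847, 0.3437, 0.0211]
ee_rot: [3.14, -0.6, 1.953]
ft_force: [-0.9, -1.5, 5.8]
grip_width: 0.717
grasp_force: 40.0
```

```bash
python3 -c "
from h import *
st()
t=optics.capture('top');cv2.imwrite('pics/top1.png',t)
s=optics.capture('side');cv2.imwrite('pics/side1.png',s[80:300,0:320])"
```

```text
t 7.1 p [0.4847 0.3437 0.0211] rpy [ 3.14  -0.6    1.953] j [ 0.1   0.49  1.73  0.62  1.19 -0.6 ] F [-0.9 -1.5  5.8] g 0.717 40.0
```

View pics/side1.png

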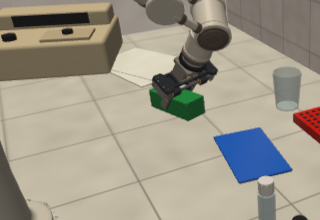

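step_arm:
  series:
    - [0.15,0,-0.22,0,0,0]
    - [0.15,0,-0.22,0,0,0]
    - [0.15,0,-0.22,0,0,0]
    - [0.15,0,-0.22,0,0,0]
    - [0.15,0,-0.22,0,0,0]
    - [0.15,0,-0.22,0,0,0]
    - [0.15,0,-0.22,0,0,0]
    - [0,0,0,0,0,0]

```text
time_s: 8.0
ee_pos: [0.4856, 0.3438, 0.1159]
ee_rot: [3.137, -0.599, 1.955]
ft_force: [-0.2, 0.4, -0.7]
grip_width: 0.716
grasp_force: 40.0
```

step_arm:
  series:
    - [0,0,0,0,-0.4,0]
    - [0,0,0,0,-0.4,0]
    - [0,0,0,0,-0.4,0]
    - [0,0,0,0,-0.4,0]
    - [0,0,0,0,-0.4,0]
    - [0,0,0,0,-0.4,0]
    - [0,0,0,0,-0.4,0]
    - [0,0,0,0,-0.4,0]
    - [0,0,0,0,-0.4,0]
    - [0,0,0,0,-0.4,0]
    - [0,0,0,0,-0.4,0]
    - [0,0,0,0,-0.4,0]
    - [0,0,0,0,-0.4,0]
    - [0,0,0,0,-0.4,0]
    - [0,0,0,0,-0.4,0]
    - [0,0,0,0,0,0]

```text
time_s: 9.6
ee_pos: [0.4826, 0.3444, 0.112]
ee_rot: [-3.139, 0.3, 1.955]
ft_force: [-0.4, 0.3, -2.1]
grip_width: 0.717
grasp_force: 40.0
```

```bash
python3 -c "
from h import *
st()"
```

```text
t 9.6 p [0.4826 0.3444 0.112 ] rpy [-3.139  0.3    1.955] j [ 0.57  0.39  1.56 -0.31  1.27  0.29] F [-0.4  0.3 -2.1] g 0.717 40.0
```

step_arm:
  series:
    - [0,0,0,0,-0.4,0]
    - [0,0,0,0,-0.4,0]
    - [0,0,0,0,-0.4,0]
    - [0,0,0,0,-0.4,0]
    - [0,0,0,0,-0.4,0]
    - [0,0,0,0,-0.4,0]
    - [0,0,0,0,-0.4,0]
    - [0,0,0,0,-0.4,0]
    - [0,0,0,0,-0.4,0]
    - [0,0,0,0,-0.4,0]
    - [0,0,0,0,-0.4,0]
    - [0,0,0,0,-0.07,0]
    - [0,0,0,0,0,0]

```text
time_s: 10.9
ee_pos: [0.4839, 0.3431, 0.1124]
ee_rot: [-3.138, 0.969, 1.954]
ft_force: [0.0, -0.8, -1.7]
grip_width: 0.719
grasp_force: 40.0
```

```bash
python3 -c "
from h import *
st()
s=optics.capture('side');cv2.imwrite('pics/side2.png',cv2.resize(s[60:260,60:300],None,fx=2.5,fy=2.5))"
```

```text
t 10.9 p [0.4839 0.3431 0.1124] rpy [-3.138  0.969  1.954] j [ 0.82  0.74  1.32 -0.84  1.61  0.65] F [ 0.  -0.8 -1.7] g 0.719 40.0
```

View pics/side2.png

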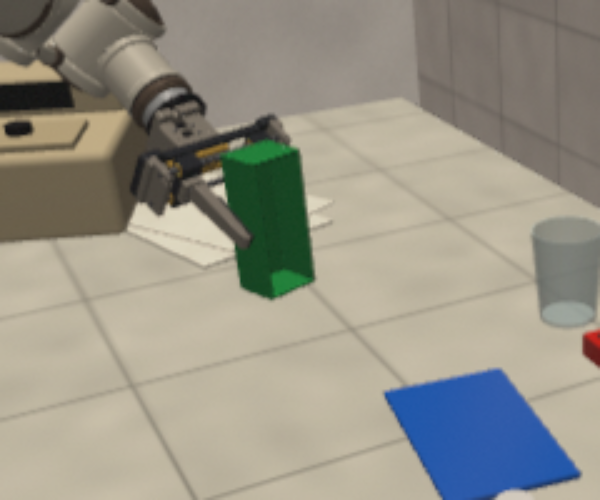

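The tub now hangs on end, mouth facing right (crop 270,220). I'll lower it onto its end.

step_arm:
  series:
    - [0.149,0,0.102,0,0,0]
    - [0.149,0,0.102,0,0,0]
    - [0.149,0,0.102,0,0,0]
    - [0.149,0,0.102,0,0,0]
    - [0,0,0,0,0,0]

```text
time_s: 11.45
ee_pos: [0.4833, 0.3427, 0.0752]
ee_rot: [-3.136, 0.971, 1.956]
ft_force: [-0.5, 0.5, -2.7]
grip_width: 0.713
grasp_force: 40.0
```

step_arm:
  series:
    - [0.025,0,0.017,0,0,0]
    - [0.025,0,0.017,0,0,0]
    - [0,0,0,0,0,0]

```text
time_s: 11.75
ee_pos: [0.4842, 0.3437, 0.0744]
ee_rot: [3.141, 0.97, 1.951]
ft_force: [-0.3, -0.2, -0.8]
grip_width: 0.713
grasp_force: 40.0
```

step_arm:
  series:
    - [0.025,0,0.017,0,0,0]
    - [0,0,0,0,0,0]

```text
time_s: 11.95
ee_pos: [0.4841, 0.3436, 0.0728]
ee_rot: [3.141, 0.97, 1.952]
ft_force: [0.6, -0.3, -1.2]
grip_width: 0.714
grasp_force: 40.0
```

step_arm:
  series:
    - [0.025,0,0.017,0,0,0]
    - [0,0,0,0,0,0]

```text
time_s: 12.15
ee_pos: [0.4841, 0.3435, 0.0711]
ee_rot: [-3.141, 0.97, 1.952]
ft_force: [-0.2, 0.1, -1.2]
grip_width: 0.715
grasp_force: 40.0
```

step_arm:
  series:
    - [0.025,0,0.017,0,0,0]
    - [0,0,0,0,0,0]

```text
time_s: 12.35
ee_pos: [0.484, 0.3434, 0.0695]
ee_rot: [-3.141, 0.971, 1.952]
ft_force: [-0.3, -0.3, -1.2]
grip_width: 0.714
grasp_force: 40.0
```

step_arm:
  series:
    - [0.025,0,0.017,0,0,0]
    - [0,0,0,0,0,0]

```text
time_s: 12.55
ee_pos: [0.4841, 0.3435, 0.068]
ee_rot: [-3.141, 0.971, 1.952]
ft_force: [-0.1, 0.2, -1.6]
grip_width: 0.715
grasp_force: 40.0
```

step_arm:
  series:
    - [0.016,0,0.011,0,0,0]
    - [0,0,0,0,0,0]

```text
time_s: 12.75
ee_pos: [0.4841, 0.3435, 0.0671]
ee_rot: [-3.141, 0.971, 1.952]
ft_force: [1.0, -0.0, -1.2]
grip_width: 0.717
grasp_force: 40.0
```

step_arm:
  series:
    - [0.016,0,0.011,0,0,0]
    - [0,0,0,0,0,0]

```text
time_s: 12.95
ee_pos: [0.4842, 0.3436, 0.0669]
ee_rot: [3.141, 0.971, 1.951]
ft_force: [-0.9, 0.4, 1.2]
grip_width: 0.716
grasp_force: 40.0
```

step_arm:
  series:
    - [0.016,0,0.011,0,0,0]
    - [0,0,0,0,0,0]

```text
time_s: 13.15
ee_pos: [0.4842, 0.3436, 0.0669]
ee_rot: [3.14, 0.972, 1.95]
ft_force: [-2.7, 0.5, 6.0]
grip_width: 0.718
grasp_force: 40.0
```

step_arm:
  series:
    - [0,0,0,0,0,0]
    - [0,0,0,0,0,0]
    - [0,0,0,0,0,0]
    - [0,0,0,0,0,0]
    - [0,0,0,0,0,0]
  jaw: 1

```text
time_s: 13.65
ee_pos: [0.4841, 0.3435, 0.0652]
ee_rot: [-3.141, 0.971, 1.952]
ft_force: [-0.1, 1.0, -0.8]
grip_width: 0.996
grasp_force: 0.0
```

step_arm:
  series:
    - [0,0,-0.4,0,0,0]
    - [0,0,-0.4,0,0,0]
    - [0,0,-0.4,0,0,0]
    - [0,0,-0.4,0,0,0]
    - [0,0,-0.4,0,0,0]
    - [0,0,-0.4,0,0,0]
    - [0,0,0,0,0,0]

```text
time_s: 14.35
ee_pos: [0.4473, 0.4377, 0.1348]
ee_rot: [3.135, 0.968, 1.949]
ft_force: [0.7, 0.5, -0.3]
grip_width: 0.998
grasp_force: 0.0
```

```bash
python3 -c "
from h import *
st()
s=optics.capture('side');cv2.imwrite('pics/side3.png',s[60:260,60:300])
t=optics.capture('top');cv2.imwrite('pics/top3.png',t)
print(rect('top',green(t)&(hsv(t)[...,2]>75),.16))
"
```

```text
t 14.35 p [0.4473 0.4377 0.1348] rpy [3.135 0.968 1.949] j [ 0.94  0.86  1.09 -0.79  1.77  0.64] F [ 0.7  0.5 -0.3] g 0.998 0.0
(array([0.48502856, 0.32957035], dtype=float32), (np.float32(0.10669186), np.float32(0.07070636)), np.float32(1.7306572))
```

View pics/top3.png

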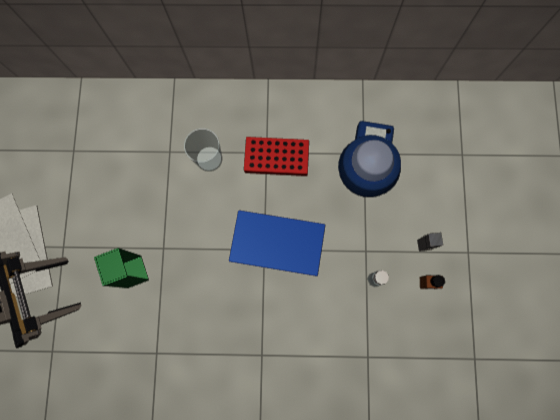

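The top view shows the tub standing on end, its top face around (113,268) and open mouth towards the board. I'll raise the arm, swing the tool over and regrip from the mouth side.

step_arm:
  series:
    - [-0.41,0,-0.28,0,0,0]
    - [-0.41,0,-0.28,0,0,0]
    - [-0.41,0,-0.28,0,0,0]
    - [-0.41,0,-0.28,0,0,0]
    - [-0.41,0,-0.28,0,0,0]
    - [-0.41,0,-0.28,0,0,0]
    - [-0.41,0,-0.28,0,0,0]
    - [-0.41,0,-0.28,0,0,0]
    - [0,0,0,0,0,0]

```text
time_s: 15.35
ee_pos: [0.4481, 0.436, 0.3373]
ee_rot: [3.127, 0.966, 1.939]
ft_force: [-0.4, -0.4, 0.8]
grip_width: 1.001
grasp_force: 0.0
```

step_arm:
  series:
    - [0,0,0,0,0.7,0]
    - [0,0,0,0,0.7,0]
    - [0,0,0,0,0.7,0]
    - [0,0,0,0,0.7,0]
    - [0,0,0,0,0.7,0]
    - [0,0,0,0,0.7,0]
    - [0,0,0,0,0.7,0]
    - [0,0,0,0,0.7,0]
    - [0,0,0,0,0.7,0]
    - [0,0,0,0,0.7,0]
    - [0,0,0,0,0.7,0]
    - [0,0,0,0,0.7,0]
    - [0,0,0,0,0.7,0]
    - [0,0,0,0,0.7,0]
    - [0,0,0,0,0.7,0]
    - [0,0,0,0,0.7,0]
    - [0,0,0,0,0.7,0]
    - [0,0,0,0,0.7,0]
    - [0,0,0,0,0.25,0]
    - [0,0,0,0,0,0]

```text
time_s: 17.35
ee_pos: [0.4472, 0.4343, 0.3293]
ee_rot: [-3.133, -0.958, 1.942]
ft_force: [0.2, 0.3, 0.3]
grip_width: 0.997
grasp_force: 0.0
```

```bash
python3 -c "
from h import *
st()
R=RM([np.pi,-.96,1.952]); gp=np.array([.4835,.345,.09])
pre=gp-R.apply([0,0,.12-.019]); print(pre)
need(tcp=pre,rpy=[np.pi,-.96,1.952])
t=optics.capture('top');s=optics.capture('side')
# tub end face: project expected corners, and crop to compare
u=np.array([-.375,.927,0]);v=np.array([.927,.375,0]);c=np.array([.4816,.3497,0])
for n,im in (('top',t),('side',s)):
  P=[c+a*.0275*u+b*.033*v+[0,0,z] for z in (.16,0) for a,b in ((1,1),(1,-1),(-1,-1),(-1,1))]
  q=proj(n,P); im=im.copy()
  for p in q: cv2.drawMarker(im,tuple(int(x) for x in np.round(p)),(0,0,255),0,3)
  x0,y0=(q.mean(0)-45).astype(int); x0=max(x0,0);cv2.imwrite(f'pics/chk_{n}.png',cv2.resize(im[y0:y0+90,x0:x0+90],None,fx=4,fy=4,interpolation=0))
a=np.hstack([cv2.imread('pics/chk_top.png'),cv2.imread('pics/chk_side.png')]);cv2.imwrite('pics/chk.png',a)
"
```

```text
t 17.35 p [0.4472 0.4343 0.3293] rpy [-3.133 -0.958  1.942] j [ 0.13  0.18  1.61  0.92  1.64 -0.33] F [0.2 0.3 0.3] g 0.997 0.0
[0.51428181 0.26820082 0.14792552]
tcp [0.5143 0.2682 0.1479] shift [-5.027  0.037 -0.845] turn [-0.007  0.013 -0.037]
```

View pics/chk.png

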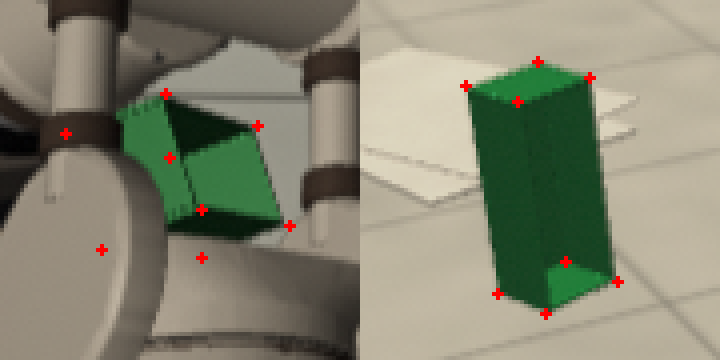

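step_arm:
  series:
    - [-0.387,0.003,-0.065,0,0,0]
    - [-0.387,0.003,-0.065,0,0,0]
    - [-0.387,0.003,-0.065,0,0,0]
    - [-0.387,0.003,-0.065,0,0,0]
    - [-0.387,0.003,-0.065,0,0,0]
    - [-0.387,0.003,-0.065,0,0,0]
    - [-0.387,0.003,-0.065,0,0,0]
    - [-0.387,0.003,-0.065,0,0,0]
    - [-0.387,0.003,-0.065,0,0,0]
    - [-0.387,0.003,-0.065,0,0,0]
    - [-0.387,0.003,-0.065,0,0,0]
    - [-0.387,0.003,-0.065,0,0,0]
    - [-0.387,0.003,-0.065,0,0,0]
    - [0,0,0,0,0,-0.037]
    - [0,0,0,0,0,0]

```text
time_s: 18.95
ee_pos: [0.5161, 0.2695, 0.1506]
ee_rot: [3.134, -0.957, 1.961]
ft_force: [-0.8, -0.3, 0.7]
grip_width: 1.0
grasp_force: 0.0
```

```bash
python3 -c "
from h import *
st()
need(gp=[.4835,.345,.09],rpy=[np.pi,-.96,1.952])"
```

```text
t 18.95 p [0.5161 0.2695 0.1506] rpy [ 3.134 -0.957  1.961] j [-0.16  0.48  1.62  0.78  1.64 -0.74] F [-0.8 -0.3  0.7] g 1.0 0.0
tcp [0.4778 0.3592 0.0793] shift [-0.043 -0.044  2.415] turn [0.002 0.017 0.036]
```

step_arm:
  series:
    - [-0.005,-0.005,0.3,0,0,0]
    - [-0.005,-0.005,0.3,0,0,0]
    - [-0.005,-0.005,0.3,0,0,0]
    - [-0.005,-0.005,0.3,0,0,0]
    - [-0.005,-0.005,0.3,0,0,0]
    - [-0.005,-0.005,0.3,0,0,0]
    - [-0.005,-0.005,0.3,0,0,0]
    - [-0.005,-0.005,0.3,0,0,0]
    - [0,0,0,0,0,0]
    - [0,0,0,0,0,0]

```text
time_s: 19.95
ee_pos: [0.4779, 0.3588, 0.0796]
ee_rot: [3.134, -0.957, 1.962]
ft_force: [0.2, 0.8, -0.3]
grip_width: 1.003
grasp_force: 0.0
```

step_arm:
  series:
    - [0,0,0,0,0,0]
    - [0,0,0,0,0,0]
    - [0,0,0,0,0,0]
    - [0,0,0,0,0,0]
    - [0,0,0,0,0,0]
    - [0,0,0,0,0,0]
    - [0,0,0,0,0,0]
    - [0,0,0,0,0,0]
    - [0,0,0,0,0,0]
    - [0,0,0,0,0,0]
  jaw: 0
  grip_force: 40

```text
time_s: 20.95
ee_pos: [0.4784, 0.3587, 0.08]
ee_rot: [3.133, -0.957, 1.962]
ft_force: [2.2, -1.8, 3.5]
grip_width: 0.714
grasp_force: 40.0
```

```bash
python3 -c "
from h import *
o=st()
print(o['ee_pos']-RM(o['ee_rot']).apply([0,0,.019]))
s=optics.capture('side');cv2.imwrite('pics/side4.png',cv2.resize(s[60:260,60:300],None,fx=2,fy=2))"
```

```text
t 20.95 p [0.4784 0.3587 0.08  ] rpy [ 3.133 -0.957  1.962] j [-0.01  0.55  1.7   0.87  1.45 -0.76] F [ 2.2 -1.8  3.5] g 0.714 40.0
[0.48413564 0.344229   0.0909032 ]
```

View pics/side4.png

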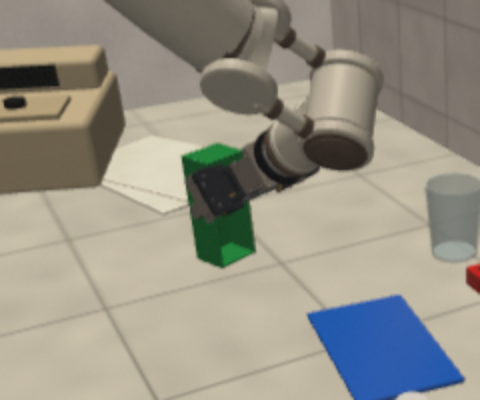

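The tub is gripped with the fingers entering from the mouth side, and it is still standing on its end. Lift it and complete the turn.

step_arm:
  series:
    - [0.19,0,-0.134,0,0,0]
    - [0.19,0,-0.134,0,0,0]
    - [0.19,0,-0.134,0,0,0]
    - [0.19,0,-0.134,0,0,0]
    - [0.19,0,-0.134,0,0,0]
    - [0.19,0,-0.134,0,0,0]
    - [0,0,0,0,0,0]

```text
time_s: 21.7
ee_pos: [0.4788, 0.3586, 0.1515]
ee_rot: [3.128, -0.956, 1.966]
ft_force: [0.5, 0.5, -1.8]
grip_width: 0.717
grasp_force: 40.0
```

step_arm:
  series:
    - [0,0,0,0,-0.523,0]
    - [0,0,0,0,-0.523,0]
    - [0,0,0,0,-0.523,0]
    - [0,0,0,0,-0.523,0]
    - [0,0,0,0,-0.523,0]
    - [0,0,0,0,-0.523,0]
    - [0,0,0,0,-0.523,0]
    - [0,0,0,0,-0.523,0]
    - [0,0,0,0,-0.523,0]
    - [0,0,0,0,-0.523,0]
    - [0,0,0,0,-0.523,0]
    - [0,0,0,0,-0.523,0]
    - [0,0,0,0,-0.523,0]
    - [0,0,0,0,-0.523,0]
    - [0,0,0,0,-0.523,0]
    - [0,0,0,0,-0.523,0]
    - [0,0,0,0,-0.523,0]
    - [0,0,0,0,-0.523,0]
    - [0,0,0,0,-0.523,0]
    - [0,0,0,0,-0.523,0]

```text
time_s: 23.7
ee_pos: [0.4771, 0.3586, 0.1489]
ee_rot: [3.137, 0.614, 1.952]
ft_force: [0.4, 0.1, -2.4]
grip_width: 0.715
grasp_force: 40.0
```

```bash
python3 -c "
from h import *
o=st()
# target: tub centre over board c, z lift
c=np.array([.5576,.0042]); yb=1.4217; e=np.array([np.cos(yb),np.sin(yb)])
g=c+.0109*e
R=[np.pi,.61,yb]
need(gp=np.r_[g,.15],rpy=R); need(gp=np.r_[g,.15])
"
```

```text
t 23.7 p [0.4771 0.3586 0.1489] rpy [3.137 0.614 1.952] j [ 0.74  0.51  1.42 -0.58  1.47  0.49] F [ 0.4  0.1 -2.4] g 0.715 40.0
tcp [0.5576 0.0044 0.1347] shift [-5.699 -1.162  4.363] turn [2.06  0.023 2.895]
tcp [0.5633 0.005  0.1347] shift [-5.725 -1.052  4.381] turn [0. 0. 0.]
```

step_arm:
  series:
    - [-0.356,-0.073,0.273,0,0,0]
    - [-0.356,-0.073,0.273,0,0,0]
    - [-0.356,-0.073,0.273,0,0,0]
    - [-0.356,-0.073,0.273,0,0,0]
    - [-0.356,-0.073,0.273,0,0,0]
    - [-0.356,-0.073,0.273,0,0,0]
    - [-0.356,-0.073,0.273,0,0,0]
    - [-0.356,-0.073,0.273,0,0,0]
    - [-0.356,-0.073,0.273,0,0,0]
    - [-0.356,-0.073,0.273,0,0,0]
    - [-0.356,-0.073,0.273,0,0,0]
    - [-0.356,-0.073,0.273,0,0,0]
    - [-0.356,-0.073,0.273,0,0,0]
    - [-0.356,-0.073,0.273,0,0,0]
    - [-0.356,-0.073,0.273,0,0,0]
    - [-0.356,-0.073,0.273,0,0,0]
    - [0,0,0,0,0,0]

```text
time_s: 25.4
ee_pos: [0.5573, 0.0022, 0.1333]
ee_rot: [3.138, 0.611, 1.949]
ft_force: [0.6, 0.6, -1.8]
grip_width: 0.719
grasp_force: 40.0
```

step_arm:
  series:
    - [0,0,0,0.206,0.002,0.29]
    - [0,0,0,0.206,0.002,0.29]
    - [0,0,0,0.206,0.002,0.29]
    - [0,0,0,0.206,0.002,0.29]
    - [0,0,0,0.206,0.002,0.29]
    - [0,0,0,0.206,0.002,0.29]
    - [0,0,0,0.206,0.002,0.29]
    - [0,0,0,0.206,0.002,0.29]
    - [0,0,0,0.206,0.002,0.29]
    - [0,0,0,0.206,0.002,0.29]
    - [0,0,0,0,0,0]
    - [0,0,0,0,0,0]

```text
time_s: 26.6
ee_pos: [0.5578, 0.0048, 0.1335]
ee_rot: [-3.141, 0.607, 1.423]
ft_force: [0.3, 0.4, -1.5]
grip_width: 0.713
grasp_force: 40.0
```

```bash
python3 -c "
from h import *
o=st(); print(o['ee_pos']-RM(o['ee_rot']).apply([0,0,.019]))
s=optics.capture('side');t=optics.capture('top')
cv2.imwrite('pics/c5.png',np.hstack([cv2.resize(s[110:290,150:340],None,fx=2,fy=2),cv2.resize(t[150:330,190:380],None,fx=2,fy=2)]))"
```

```text
t 26.6 p [0.5578 0.0048 0.1335] rpy [-3.141  0.607  1.423] j [ 0.11  0.39  1.6  -0.6   1.37  0.45] F [ 0.3  0.4 -1.5] g 0.713 40.0
[0.559413   0.01556131 0.14911781]
```

View pics/c5.png

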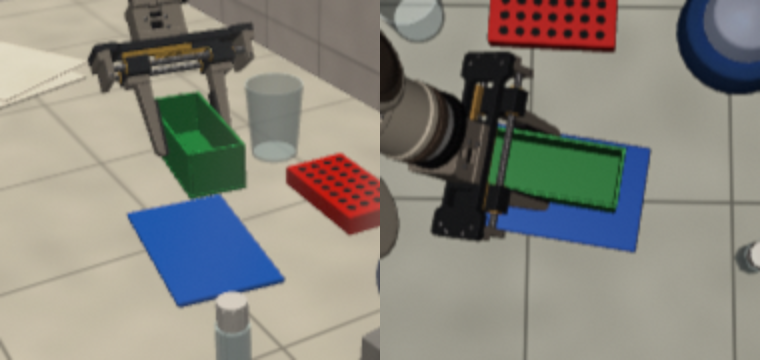

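Side view: the tub is mouth-up above the board. Top view: roughly centred. Lower.

step_arm:
  series:
    - [0.19,0,0.274,0,0,0]
    - [0.19,0,0.274,0,0,0]
    - [0.19,0,0.274,0,0,0]
    - [0.19,0,0.274,0,0,0]
    - [0.19,0,0.274,0,0,0]
    - [0.19,0,0.274,0,0,0]
    - [0,0,0,0,0,0]
    - [0,0,0,0,0,0]

```text
time_s: 27.5
ee_pos: [0.558, 0.004, 0.0336]
ee_rot: [-3.141, 0.608, 1.422]
ft_force: [0.7, 0.9, -1.2]
grip_width: 0.717
grasp_force: 40.0
```

step_arm:
  series:
    - [0.0228,0,0.0328,0,0,0]
    - [0.0228,0,0.0328,0,0,0]
    - [0,0,0,0,0,0]

```text
time_s: 27.8
ee_pos: [0.5584, 0.0041, 0.0304]
ee_rot: [3.14, 0.607, 1.421]
ft_force: [0.2, -0.2, -1.7]
grip_width: 0.718
grasp_force: 40.0
```

step_arm:
  series:
    - [0.0114,0,0.0164,0,0,0]
    - [0,0,0,0,0,0]

```text
time_s: 28.0
ee_pos: [0.5581, 0.0041, 0.0291]
ee_rot: [3.141, 0.608, 1.421]
ft_force: [0.1, 0.5, -1.7]
grip_width: 0.714
grasp_force: 40.0
```

step_arm:
  series:
    - [0.0114,0,0.0164,0,0,0]
    - [0,0,0,0,0,0]

```text
time_s: 28.2
ee_pos: [0.558, 0.0041, 0.0279]
ee_rot: [3.141, 0.608, 1.421]
ft_force: [-0.5, 0.4, -1.8]
grip_width: 0.718
grasp_force: 40.0
```

step_arm:
  series:
    - [0.0114,0,0.0164,0,0,0]
    - [0,0,0,0,0,0]

```text
time_s: 28.4
ee_pos: [0.558, 0.0041, 0.0268]
ee_rot: [3.142, 0.608, 1.421]
ft_force: [0.6, 1.0, -1.4]
grip_width: 0.714
grasp_force: 40.0
```

step_arm:
  series:
    - [0.0114,0,0.0164,0,0,0]
    - [0,0,0,0,0,0]

```text
time_s: 28.6
ee_pos: [0.5582, 0.004, 0.0265]
ee_rot: [3.141, 0.608, 1.421]
ft_force: [-0.4, 0.9, 2.3]
grip_width: 0.718
grasp_force: 40.0
```

step_arm:
  series:
    - [0.0114,0,0.0164,0,0,0]
    - [0,0,0,0,0,0]

```text
time_s: 28.8
ee_pos: [0.5583, 0.004, 0.0263]
ee_rot: [3.141, 0.609, 1.421]
ft_force: [-2.0, 3.0, 6.2]
grip_width: 0.715
grasp_force: 40.0
```

step_arm:
  series:
    - [0,0,0,0,0,0]
    - [0,0,0,0,0,0]
    - [0,0,0,0,0,0]
    - [0,0,0,0,0,0]
    - [0,0,0,0,0,0]
  jaw: 1

```text
time_s: 29.3
ee_pos: [0.558, 0.004, 0.0248]
ee_rot: [3.141, 0.608, 1.421]
ft_force: [0.9, -0.0, 0.2]
grip_width: 0.999
grasp_force: 0.0
```

step_arm:
  series:
    - [0,0,-0.4,0,0,0]
    - [0,0,-0.4,0,0,0]
    - [0,0,-0.4,0,0,0]
    - [0,0,-0.4,0,0,0]
    - [0,0,-0.4,0,0,0]
    - [0,0,-0.4,0,0,0]
    - [0,0,-0.4,0,0,0]
    - [0,0,-0.4,0,0,0]
    - [0,0,-0.4,0,0,0]
    - [0,0,-0.4,0,0,0]
    - [0,0,0,0,0,0]

```text
time_s: 30.4
ee_pos: [0.5766, 0.1183, 0.1916]
ee_rot: [3.136, 0.606, 1.419]
ft_force: [-0.4, -0.2, 0.0]
grip_width: 1.001
grasp_force: 0.0
```

```bash
cat >> h.py <<'E'
def tubcheck(t):
    b=rect("top",blue(t)|green(t),.008); g=rect("top",green(t),.063)
    e=np.array([np.cos(b[2]),np.sin(b[2])]); d=g[0]-b[0]
    print("board",b,"\ntub",g,"\noff long %.4f short %.4f yaw %.3f"%(d@e,d@[-e[1],e[0]],g[2]-b[2]))
E
python3 -c "
from h import *
st()
t=optics.capture('top');cv2.imwrite('pics/top6.png',t)
tubcheck(t)
cv2.imwrite('pics/c6.png',cv2.resize(t[180:300,200:360],None,fx=4,fy=4))"
```

```text
t 30.4 p [0.5766 0.1183 0.1916] rpy [3.136 0.606 1.419] j [ 0.28  0.47  1.37 -0.55  1.58  0.51] F [-0.4 -0.2  0. ] g 1.001 0.0
board (array([0.5575681 , 0.00399204], dtype=float32), (np.float32(0.21672803), np.float32(0.12675975)), np.float32(1.4216925)) 
tub (array([0.55644894, 0.00742128], dtype=float32), (np.float32(0.15818076), np.float32(0.06704753)), np.float32(1.4173683)) 
off long 0.0032 short 0.0016 yaw -0.004
```

View pics/c6.png

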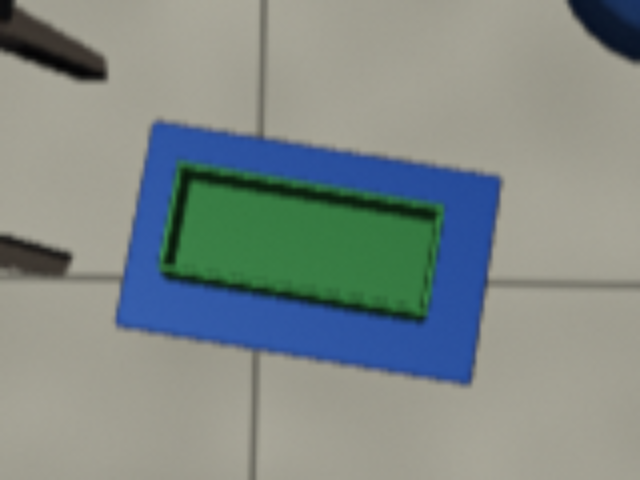

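The tub stands mouth-up, but about 3 mm off towards its left end (crop: left margin 34 px, right 54 px). I'll regrip and slide it while it is still empty.

step_arm:
  series:
    - [0,0.02,0.4,0,0,0]
    - [0,0,0.4,0,0,0]
    - [0,0,0.4,0,0,0]
    - [0,0,0.4,0,0,0]
    - [0,0,0.4,0,0,0]
    - [0,0,0.4,0,0,0]
    - [0,0,0.4,0,0,0]
    - [0,0,0.4,0,0,0]
    - [0,0,0.4,0,0,0]
    - [0,0,0.4,0,0,0]
    - [0,0,0,0,0,0]
    - [0,0,0,0,0,0]

```text
time_s: 31.65
ee_pos: [0.5582, 0.0035, 0.0243]
ee_rot: [-3.14, 0.608, 1.422]
ft_force: [1.1, -0.8, 0.1]
grip_width: 1.001
grasp_force: 0.0
```

step_arm:
  series:
    - [0,0,0,0,0,0]
    - [0,0,0,0,0,0]
    - [0,0,0,0,0,0]
    - [0,0,0,0,0,0]
    - [0,0,0,0,0,0]
    - [0,0,0,0,0,0]
    - [0,0,0,0,0,0]
  jaw: 0
  grip_force: 15

```text
time_s: 32.35
ee_pos: [0.5594, 0.0043, 0.0256]
ee_rot: [3.14, 0.607, 1.421]
ft_force: [-0.5, 3.2, 5.9]
grip_width: 0.718
grasp_force: 15.0
```

step_arm:
  series:
    - [-0.016,0,0.011,0,0,0]
    - [-0.016,0,0.011,0,0,0]
    - [-0.016,0,0.011,0,0,0]
    - [0,0,0,0,0,0]
    - [0,0,0,0,0,0]

```text
time_s: 32.85
ee_pos: [0.5593, 0.0011, 0.0256]
ee_rot: [3.14, 0.608, 1.421]
ft_force: [1.1, 2.4, 5.4]
grip_width: 0.717
grasp_force: 15.0
```

step_arm:
  series:
    - [0,0,0,0,0,0]
    - [0,0,0,0,0,0]
    - [0,0,0,0,0,0]
    - [0,0,0,0,0,0]
    - [0,0,0,0,0,0]
  jaw: 1

```text
time_s: 33.35
ee_pos: [0.5584, 0.0009, 0.0248]
ee_rot: [-3.141, 0.608, 1.421]
ft_force: [-0.2, 0.1, 0.3]
grip_width: 0.999
grasp_force: 0.0
```

step_arm:
  series:
    - [0,0,-0.4,0,0,0]
    - [0,0,-0.4,0,0,0]
    - [0,0,-0.4,0,0,0]
    - [0,0,-0.4,0,0,0]
    - [0,0,-0.4,0,0,0]
    - [0,0,-0.4,0,0,0]
    - [0,0,-0.4,0,0,0]
    - [0,0,-0.4,0,0,0]
    - [0,0,-0.4,0,0,0]
    - [0,0,-0.4,0,0,0]
    - [0,0,0,0,0,0]

```text
time_s: 34.45
ee_pos: [0.5771, 0.1153, 0.1916]
ee_rot: [3.136, 0.606, 1.419]
ft_force: [-0.2, -1.0, 0.3]
grip_width: 1.002
grasp_force: 0.0
```

```bash
python3 -c "
from h import *
st()
t=optics.capture('top');cv2.imwrite('pics/top7.png',t)
tubcheck(t)
need(tcp=[.471,-.2333,.2],rpy=[np.pi,0,1.4])"
```

```text
t 34.45 p [0.5771 0.1153 0.1916] rpy [3.136 0.606 1.419] j [ 0.28  0.47  1.37 -0.55  1.57  0.5 ] F [-0.2 -1.   0.3] g 1.002 0.0
board (array([0.5575681 , 0.00399204], dtype=float32), (np.float32(0.21672803), np.float32(0.12675975)), np.float32(1.4216925)) 
tub (array([0.55754596, 0.00406238], dtype=float32), (np.float32(0.15825889), np.float32(0.06738045)), np.float32(1.4199787)) 
off long 0.0001 short 0.0000 yaw -0.002
tcp [ 0.471  -0.2333  0.2   ] shift [-6.022 -1.054  3.933] turn [0.062 4.044 0.139]
```

The tub is now centred to 0.1 mm. Next I'll bring the tool upright and move over the jar.

step_arm:
  series:
    - [0,0,0,0,0.505,0]
    - [0,0,0,0,0.505,0]
    - [0,0,0,0,0.505,0]
    - [0,0,0,0,0.505,0]
    - [0,0,0,0,0.505,0]
    - [0,0,0,0,0.505,0]
    - [0,0,0,0,0.505,0]
    - [0,0,0,0,0.505,0]
    - [0,0,0,0,0,0]

```text
time_s: 35.4
ee_pos: [0.5748, 0.1116, 0.1879]
ee_rot: [-3.14, 0.002, 1.417]
ft_force: [-1.0, 0.3, -0.1]
grip_width: 1.006
grasp_force: 0.0
```

step_arm:
  series:
    - [-0.4,-0.058,0,0,0,0]
    - [-0.4,-0.058,0,0,0,0]
    - [-0.4,-0.058,0,0,0,0]
    - [-0.4,-0.058,0,0,0,0]
    - [-0.4,-0.058,0,0,0,0]
    - [-0.4,-0.058,0,0,0,0]
    - [-0.4,-0.058,0,0,0,0]
    - [-0.4,-0.058,0,0,0,0]
    - [-0.4,-0.058,0,0,0,0]
    - [-0.4,-0.058,0,0,0,0]
    - [-0.4,-0.058,0,0,0,0]
    - [-0.4,-0.058,0,0,0,0]
    - [-0.4,-0.058,0,0,0,0]
    - [-0.4,-0.058,0,0,0,0]
    - [-0.4,-0.058,0,0,0,0]
    - [-0.4,-0.058,0,0,0,0]
    - [-0.4,-0.058,0,0,0,0]
    - [-0.4,-0.058,0,0,0,0]
    - [0,0,0,0,0,0]
    - [0,0,0,0,0,0]

```text
time_s: 37.4
ee_pos: [0.47, -0.2338, 0.189]
ee_rot: [-3.14, 0.001, 1.421]
ft_force: [-0.8, -0.2, -0.3]
grip_width: 1.0
grasp_force: 0.0
```

```bash
python3 -c "
from h import *
st()
need(gp=[.4705,-.2325,.085],rpy=[np.pi,0,1.42])"
```

```text
t 37.4 p [ 0.47   -0.2338  0.189 ] rpy [-3.140e+00  1.000e-03  1.421e+00] j [-0.69  0.05  1.77 -0.    1.33 -0.54] F [-0.8 -0.2 -0.3] g 1.0 0.0
tcp [ 0.4705 -0.2325  0.0663] shift [0.029 0.009 2.453] turn [-0.01   0.008  0.005]
```

step_arm:
  series:
    - [0.004,0.001,0.29,0,0,0]
    - [0.004,0.001,0.29,0,0,0]
    - [0.004,0.001,0.29,0,0,0]
    - [0.004,0.001,0.29,0,0,0]
    - [0.004,0.001,0.29,0,0,0]
    - [0.004,0.001,0.29,0,0,0]
    - [0.004,0.001,0.29,0,0,0]
    - [0,0,0.29,0,0,0]
    - [0,0,0,0,0,0]
    - [0,0,0,0,0,0]

```text
time_s: 38.4
ee_pos: [0.4709, -0.2331, 0.0736]
ee_rot: [-3.141, 0.001, 1.421]
ft_force: [0.3, -0.7, -0.1]
grip_width: 1.003
grasp_force: 0.0
```

step_arm:
  series:
    - [0,0,0,0,0,0]
    - [0,0,0,0,0,0]
    - [0,0,0,0,0,0]
    - [0,0,0,0,0,0]
    - [0,0,0,0,0,0]
    - [0,0,0,0,0,0]
    - [0,0,0,0,0,0]
    - [0,0,0,0,0,0]
    - [0,0,0,0,0,0]
    - [0,0,0,0,0,0]
    - [0,0,0,0,0,0]
    - [0,0,0,0,0,0]
  jaw: 0
  grip_force: 30

```text
time_s: 39.6
ee_pos: [0.4709, -0.2331, 0.0737]
ee_rot: [3.141, 0.002, 1.421]
ft_force: [0.6, 0.4, -0.6]
grip_width: 0.314
grasp_force: 30.0
```

step_arm:
  series:
    - [0,0,-0.4,0,0,0]
    - [0,0,-0.4,0,0,0]
    - [0,0,-0.4,0,0,0]
    - [0,0,-0.4,0,0,0]
    - [0,0,-0.4,0,0,0]
    - [0,0,0,0,0,0]

```text
time_s: 40.2
ee_pos: [0.4725, -0.2341, 0.1766]
ee_rot: [3.136, 0.005, 1.421]
ft_force: [0.4, 0.0, -0.6]
grip_width: 0.321
grasp_force: 30.0
```

```bash
python3 -c "
from h import *
st()
t=optics.capture('top');s=optics.capture('side');cv2.imwrite('pics/side8.png',np.hstack([cv2.resize(s[120:370,200:450],None,fx=1.5,fy=1.5),cv2.resize(t[150:350,230:430],(375,375))]))
tubcheck(t)
e=np.array([np.cos(1.42),np.sin(1.42)]);c=np.array([.5575,.004])
for k in (-.05,0,.05): 
  g=c+k*e; print(k,g)
need(tcp=np.r_[c+.05*e,.17],rpy=[np.pi,0,1.42])"
```

```text
t 40.2 p [ 0.4725 -0.2341  0.1766] rpy [3.136 0.005 1.421] j [-0.69  0.06  1.78 -0.    1.29 -0.54] F [ 0.4  0.  -0.6] g 0.321 30.0
board (array([0.55758435, 0.00410037], dtype=float32), (np.float32(0.21650897), np.float32(0.12675977)), np.float32(1.4216917)) 
tub (array([0.55767035, 0.00404611], dtype=float32), (np.float32(0.15826617), np.float32(0.067599155)), np.float32(1.4202334)) 
off long -0.0000 short -0.0001 yaw -0.001
-0.05 [ 0.54998873 -0.04543259]
0 [0.5575 0.004 ]
0.05 [0.56501127 0.05343259]
tcp [0.565  0.0534 0.17  ] shift [5.943 1.01  0.057] turn [0.001 0.011 0.009]
```

View pics/side8.png

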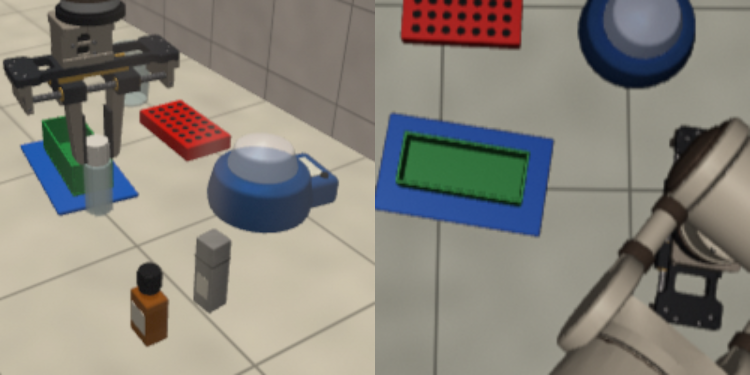

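The jar is held upright, and the tub is still centred.

step_arm:
  series:
    - [0.396,0.067,0,0,0,0]
    - [0.396,0.067,0,0,0,0]
    - [0.396,0.067,0,0,0,0]
    - [0.396,0.067,0,0,0,0]
    - [0.396,0.067,0,0,0,0]
    - [0.396,0.067,0,0,0,0]
    - [0.396,0.067,0,0,0,0]
    - [0.396,0.067,0,0,0,0]
    - [0.396,0.067,0,0,0,0]
    - [0.396,0.067,0,0,0,0]
    - [0.396,0.067,0,0,0,0]
    - [0.396,0.067,0,0,0,0]
    - [0.396,0.067,0,0,0,0]
    - [0.396,0.067,0,0,0,0]
    - [0.396,0.067,0,0,0,0]
    - [0,0,0,0,0,0]
    - [0,0,0,0,0,0]

```text
time_s: 42.0
ee_pos: [0.5639, 0.0532, 0.1717]
ee_rot: [-3.139, 0.002, 1.422]
ft_force: [-0.4, -0.1, -1.5]
grip_width: 0.318
grasp_force: 30.0
```

```bash
python3 -c "
from h import *
st()
e=np.array([np.cos(1.42),np.sin(1.42)]);c=np.array([.5575,.004])
need(tcp=np.r_[c+.05*e,.09],rpy=[np.pi,0,1.42])
t=optics.capture('top');s=optics.capture('side');cv2.imwrite('pics/s9.png',np.hstack([cv2.resize(s[120:320,180:380],None,fx=2,fy=2),cv2.resize(t[150:350,190:390],(400,400))]))"
```

```text
t 42.0 p [0.5639 0.0532 0.1717] rpy [-3.139e+00  2.000e-03  1.422e+00] j [-0.12  0.17  1.67 -0.    1.3   0.03] F [-0.4 -0.1 -1.5] g 0.318 30.0
tcp [0.565  0.0534 0.09  ] shift [0.012 0.026 1.633] turn [-0.017  0.015  0.015]
```

View pics/s9.png

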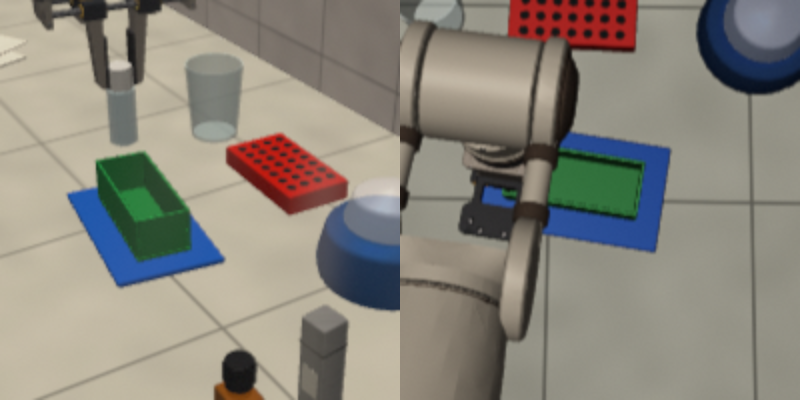

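The jar hangs upright over the left end of the tub. Lower it.

step_arm:
  series:
    - [0.002,0.004,0.27,0,0,0]
    - [0.002,0.004,0.27,0,0,0]
    - [0.002,0.004,0.27,0,0,0]
    - [0.002,0.004,0.27,0,0,0]
    - [0.002,0.004,0.27,0,0,0]
    - [0.002,0.004,0.27,0,0,0]
    - [0,0,0,0,0,0]
    - [0,0,0,0,0,0]

```text
time_s: 42.9
ee_pos: [0.566, 0.0536, 0.092]
ee_rot: [-3.141, 0.002, 1.421]
ft_force: [-0.4, -0.2, -0.8]
grip_width: 0.319
grasp_force: 30.0
```

step_arm:
  series:
    - [0,0,0.03,0,0,0]
    - [0,0,0.03,0,0,0]
    - [0,0,0,0,0,0]

```text
time_s: 43.2
ee_pos: [0.5664, 0.0535, 0.0896]
ee_rot: [3.141, 0.002, 1.421]
ft_force: [0.8, -0.0, -1.5]
grip_width: 0.318
grasp_force: 30.0
```

step_arm:
  series:
    - [0,0,0.02,0,0,0]
    - [0,0,0,0,0,0]

```text
time_s: 43.4
ee_pos: [0.5661, 0.0535, 0.0883]
ee_rot: [3.141, 0.002, 1.421]
ft_force: [0.0, -0.5, -0.2]
grip_width: 0.318
grasp_force: 30.0
```

step_arm:
  series:
    - [0,0,0.02,0,0,0]
    - [0,0,0,0,0,0]

```text
time_s: 43.6
ee_pos: [0.566, 0.0535, 0.0872]
ee_rot: [3.141, 0.002, 1.421]
ft_force: [-0.8, -0.4, -1.6]
grip_width: 0.319
grasp_force: 30.0
```

step_arm:
  series:
    - [0,0,0.02,0,0,0]
    - [0,0,0,0,0,0]

```text
time_s: 43.8
ee_pos: [0.566, 0.0535, 0.0861]
ee_rot: [-3.142, 0.002, 1.421]
ft_force: [-0.3, -0.0, -1.0]
grip_width: 0.319
grasp_force: 30.0
```

step_arm:
  series:
    - [0,0,0.014,0,0,0]
    - [0,0,0,0,0,0]

```text
time_s: 44.0
ee_pos: [0.5662, 0.0535, 0.0857]
ee_rot: [3.141, 0.002, 1.421]
ft_force: [-0.1, 0.4, -0.2]
grip_width: 0.319
grasp_force: 30.0
```

step_arm:
  series:
    - [0,0,0,0,0,0]
    - [0,0,0,0,0,0]
    - [0,0,0,0,0,0]
    - [0,0,0,0,0,0]
  jaw: 0.6

```text
time_s: 44.4
ee_pos: [0.5662, 0.0535, 0.0857]
ee_rot: [3.141, 0.002, 1.421]
ft_force: [0.5, -0.3, 0.4]
grip_width: 0.597
grasp_force: 0.0
```

step_arm:
  series:
    - [0,0,-0.3,0,0,0]
    - [0,0,-0.4,0,0,0]
    - [0,0,-0.4,0,0,0]
    - [0,0,-0.4,0,0,0]
    - [0,0,-0.4,0,0,0]
    - [0,0,-0.4,0,0,0]
    - [0,0,0,0,0,0]

```text
time_s: 45.1
ee_pos: [0.5684, 0.0535, 0.2051]
ee_rot: [3.134, 0.001, 1.421]
ft_force: [0.3, 0.2, 0.7]
grip_width: 0.6
grasp_force: 0.0
```

```bash
python3 -c "
from h import *
st()
need(tcp=[.5560,-.3545,.2],rpy=[np.pi,0,1.672])"
```

```text
t 45.1 p [0.5684 0.0535 0.2051] rpy [3.134e+00 1.000e-03 1.421e+00] j [-0.12  0.15  1.63 -0.    1.36  0.03] F [0.3 0.2 0.7] g 0.6 0.0
tcp [ 0.556  -0.3545  0.2   ] shift [-8.106  0.967  0.121] turn [ 0.051  0.015 -1.67 ]
```

step_arm:
  series:
    - [-0.427,0.052,0,0,0,0]
    - [-0.427,0.052,0,0,0,0]
    - [-0.427,0.052,0,0,0,0]
    - [-0.427,0.052,0,0,0,0]
    - [-0.427,0.052,0,0,0,0]
    - [-0.427,0.052,0,0,0,0]
    - [-0.427,0.052,0,0,0,0]
    - [-0.427,0.052,0,0,0,0]
    - [-0.427,0.052,0,0,0,0]
    - [-0.427,0.052,0,0,0,0]
    - [-0.427,0.052,0,0,0,0]
    - [-0.427,0.052,0,0,0,0]
    - [-0.427,0.052,0,0,0,0]
    - [-0.427,0.052,0,0,0,0]
    - [-0.427,0.052,0,0,0,0]
    - [-0.427,0.052,0,0,0,0]
    - [-0.427,0.052,0,0,0,0]
    - [-0.427,0.052,0,0,0,0]
    - [-0.427,0.052,0,0,0,0]
    - [0,0,0,0,0,0]

```text
time_s: 47.1
ee_pos: [0.5539, -0.3576, 0.2008]
ee_rot: [-3.142, 0.002, 1.419]
ft_force: [-0.7, -0.2, -0.3]
grip_width: 0.601
grasp_force: 0.0
```

step_arm:
  series:
    - [0,0,0,0,0,-0.4]
    - [0,0,0,0,0,-0.4]
    - [0,0,0,0,0,-0.4]
    - [0,0,0,0,0,-0.47]
    - [0,0,0,0,0,0]
    - [0,0,0,0,0,0]

```text
time_s: 47.7
ee_pos: [0.5547, -0.3543, 0.2012]
ee_rot: [-3.141, 0.001, 1.671]
ft_force: [1.0, 0.9, 0.6]
grip_width: 0.604
grasp_force: 0.0
```

```bash
python3 -c "
from h import *
st()
need(tcp=[.5560,-.3545,.066],rpy=[np.pi,0,1.672])
t=optics.capture('top');tubcheck(t);s=optics.capture('side');cv2.imwrite('pics/s10.png',np.hstack([cv2.resize(s[120:370,180:430],(400,400)),cv2.resize(t[150:350,190:390],(400,400))]))"
```

```text
t 47.7 p [ 0.5547 -0.3543  0.2012] rpy [-3.141e+00  1.000e-03  1.671e+00] j [-0.75  0.38  1.36 -0.    1.4  -0.85] F [1.  0.9 0.6] g 0.604 0.0
tcp [ 0.556  -0.3545  0.066 ] shift [-0.003  0.027  2.703] turn [-0.002  0.008 -0.008]
board (array([0.55758435, 0.00410037], dtype=float32), (np.float32(0.21650897), np.float32(0.12675977)), np.float32(1.4216917)) 
tub (array([0.55737865, 0.00406079], dtype=float32), (np.float32(0.15818131), np.float32(0.067305356)), np.float32(1.4172997)) 
off long -0.0001 short 0.0002 yaw -0.004
```

View pics/s10.png

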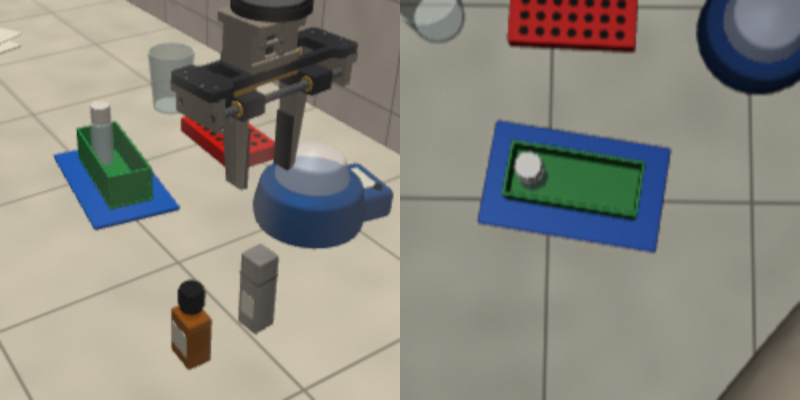

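The jar stands upright at the tub's left end, and the fingers are over the case.

step_arm:
  series:
    - [0,0.003,0.3,0,0,0]
    - [0,0.003,0.3,0,0,0]
    - [0,0.003,0.3,0,0,0]
    - [0,0.003,0.3,0,0,0]
    - [0,0.003,0.3,0,0,0]
    - [0,0.003,0.3,0,0,0]
    - [0,0.003,0.3,0,0,0]
    - [0,0.003,0.3,0,0,0]
    - [0,0.003,0.3,0,0,0]
    - [0,0,0,0,0,0]
    - [0,0,0,0,0,0]

```text
time_s: 48.9
ee_pos: [0.5559, -0.3548, 0.066]
ee_rot: [-3.141, 0.001, 1.672]
ft_force: [0.1, 0.6, 0.4]
grip_width: 0.603
grasp_force: 0.0
```

step_arm:
  series:
    - [0,0,0,0,0,0]
    - [0,0,0,0,0,0]
    - [0,0,0,0,0,0]
    - [0,0,0,0,0,0]
    - [0,0,0,0,0,0]
    - [0,0,0,0,0,0]
    - [0,0,0,0,0,0]
    - [0,0,0,0,0,0]
    - [0,0,0,0,0,0]
    - [0,0,0,0,0,0]
  jaw: 0
  grip_force: 30

```text
time_s: 49.9
ee_pos: [0.5563, -0.3551, 0.0669]
ee_rot: [3.141, 0.002, 1.672]
ft_force: [0.3, 0.8, 5.7]
grip_width: 0.323
grasp_force: 30.0
```

step_arm:
  series:
    - [0,0,-0.35,0,0,0]
    - [0,0,-0.4,0,0,0]
    - [0,0,-0.4,0,0,0]
    - [0,0,-0.4,0,0,0]
    - [0,0,-0.4,0,0,0]
    - [0,0,-0.25,0,0,0]
    - [0,0,0,0,0,0]

```text
time_s: 50.6
ee_pos: [0.5568, -0.3555, 0.1789]
ee_rot: [3.139, 0.005, 1.672]
ft_force: [0.2, -0.9, -0.5]
grip_width: 0.321
grasp_force: 30.0
```

step_arm:
  series:
    - [0,0,0,0,0,0.4]
    - [0,0,0,0,0,0.4]
    - [0,0,0,0,0,0.4]
    - [0,0,0,0,0,0.47]
    - [0,0,0,0,0,0]
    - [0,0,0,0,0,0]

```text
time_s: 51.2
ee_pos: [0.5555, -0.3543, 0.1752]
ee_rot: [-3.14, 0.001, 1.423]
ft_force: [-0.4, 0.4, -0.4]
grip_width: 0.327
grasp_force: 30.0
```

```bash
python3 -c "
from h import *
st()
need(tcp=[.5575,.004,.18],rpy=[np.pi,0,1.42])
tubcheck(optics.capture('top'))"
```

```text
t 51.2 p [ 0.5555 -0.3543  0.1752] rpy [-3.140e+00  1.000e-03  1.423e+00] j [-0.75  0.4   1.38 -0.    1.36 -0.6 ] F [-0.4  0.4 -0.4] g 0.327 30.0
tcp [0.5575 0.004  0.18  ] shift [ 7.093 -1.015 -0.099] turn [-0.008  0.004  0.02 ]
board (array([0.55762243, 0.00409465], dtype=float32), (np.float32(0.21650895), np.float32(0.12683688)), np.float32(1.4216919)) 
tub (array([0.5576078, 0.0040556], dtype=float32), (np.float32(0.15826617), np.float32(0.067472726)), np.float32(1.4202334)) 
off long -0.0000 short 0.0000 yaw -0.001
```

step_arm:
  series:
    - [0.394,-0.056,0,0,0,0]
    - [0.394,-0.056,0,0,0,0]
    - [0.394,-0.056,0,0,0,0]
    - [0.394,-0.056,0,0,0,0]
    - [0.394,-0.056,0,0,0,0]
    - [0.394,-0.056,0,0,0,0]
    - [0.394,-0.056,0,0,0,0]
    - [0.394,-0.056,0,0,0,0]
    - [0.394,-0.056,0,0,0,0]
    - [0.394,-0.056,0,0,0,0]
    - [0.394,-0.056,0,0,0,0]
    - [0.394,-0.056,0,0,0,0]
    - [0.394,-0.056,0,0,0,0]
    - [0.394,-0.056,0,0,0,0]
    - [0.394,-0.056,0,0,0,0]
    - [0.394,-0.056,0,0,0,0]
    - [0.394,-0.056,0,0,0,0]
    - [0.394,-0.056,0,0,0,0]
    - [0,0,0,0,0,0]
    - [0,0,0,0,0,0]

```text
time_s: 53.25
ee_pos: [0.5587, 0.0039, 0.1757]
ee_rot: [3.141, 0.002, 1.423]
ft_force: [-0.1, -0.8, 0.1]
grip_width: 0.325
grasp_force: 30.0
```

```bash
python3 -c "
from h import *
st()
need(tcp=[.5575,.004,.083],rpy=[np.pi,0,1.42])
s=optics.capture('side');cv2.imwrite('pics/s11.png',s)
# held case: grey mask axis in side view, below gripper
h=hsv(s); p=proj('side',[[.5575,.004,z] for z in (.21,.11,.063)]);print(np.round(p))
x,y=p[1].astype(int); print(s[y-30:y+12:3,x].tolist())"
```

```text
t 53.25 p [0.5587 0.0039 0.1757] rpy [3.141e+00 2.000e-03 1.423e+00] j [-0.21  0.15  1.69 -0.    1.31 -0.06] F [-0.1 -0.8  0.1] g 0.325 30.0
tcp [0.5575 0.004  0.083 ] shift [ 0.002 -0.026  1.855] turn [0.003 0.014 0.017]
[[245. 154.]
 [248. 194.]
 [248. 211.]]
[[65, 68, 71], [66, 69, 72], [49, 49, 53], [68, 70, 72], [66, 69, 71], [66, 69, 71], [66, 69, 72], [66, 69, 71], [66, 70, 72], [67, 70, 73], [65, 69, 70], [66, 69, 72], [102, 108, 98], [98, 103, 95]]
```

step_arm:
  series:
    - [0,-0.004,0.3,0,0,0]
    - [0,-0.004,0.3,0,0,0]
    - [0,-0.004,0.3,0,0,0]
    - [0,-0.004,0.3,0,0,0]
    - [0,-0.004,0.3,0,0,0]
    - [0,-0.004,0.3,0,0,0]
    - [0,0,0,0,0,0]
    - [0,0,0,0,0,0]

```text
time_s: 54.1
ee_pos: [0.5576, 0.0035, 0.0854]
ee_rot: [-3.141, 0.002, 1.421]
ft_force: [0.9, -0.5, -1.2]
grip_width: 0.325
grasp_force: 30.0
```

step_arm:
  series:
    - [0,0,0.03,0,0,0]
    - [0,0,0.03,0,0,0]
    - [0,0,0,0,0,0]

```text
time_s: 54.4
ee_pos: [0.558, 0.0035, 0.0831]
ee_rot: [3.141, 0.002, 1.421]
ft_force: [-0.1, 0.2, -1.4]
grip_width: 0.327
grasp_force: 30.0
```

step_arm:
  series:
    - [0,0,0.02,0,0,0]
    - [0,0,0,0,0,0]

```text
time_s: 54.6
ee_pos: [0.5577, 0.0035, 0.0818]
ee_rot: [3.141, 0.002, 1.421]
ft_force: [0.7, -0.6, -0.5]
grip_width: 0.323
grasp_force: 30.0
```

step_arm:
  series:
    - [0,0,0.02,0,0,0]
    - [0,0,0,0,0,0]

```text
time_s: 54.8
ee_pos: [0.5576, 0.0035, 0.0806]
ee_rot: [3.142, 0.002, 1.421]
ft_force: [-0.3, -1.0, -0.8]
grip_width: 0.325
grasp_force: 30.0
```

step_arm:
  series:
    - [0,0,0.02,0,0,0]
    - [0,0,0,0,0,0]

```text
time_s: 55.0
ee_pos: [0.5576, 0.0035, 0.0795]
ee_rot: [3.142, 0.002, 1.421]
ft_force: [0.8, -1.5, -0.6]
grip_width: 0.323
grasp_force: 30.0
```

step_arm:
  series:
    - [0,0,0.016,0,0,0]
    - [0,0,0,0,0,0]

```text
time_s: 55.2
ee_pos: [0.5578, 0.0035, 0.0789]
ee_rot: [3.141, 0.002, 1.421]
ft_force: [0.3, -0.5, -1.1]
grip_width: 0.325
grasp_force: 30.0
```

step_arm:
  series:
    - [0,0,0.01,0,0,0]
    - [0,0,0,0,0,0]

```text
time_s: 55.4
ee_pos: [0.5578, 0.0035, 0.0789]
ee_rot: [3.141, 0.002, 1.421]
ft_force: [-1.6, 0.5, 3.3]
grip_width: 0.324
grasp_force: 30.0
```

step_arm:
  series:
    - [0,0,0,0,0,0]
    - [0,0,0,0,0,0]
    - [0,0,0,0,0,0]
    - [0,0,0,0,0,0]
  jaw: 0.6

```text
time_s: 55.8
ee_pos: [0.5576, 0.0035, 0.0782]
ee_rot: [3.142, 0.002, 1.421]
ft_force: [-0.4, 0.7, 0.4]
grip_width: 0.599
grasp_force: 0.0
```

step_arm:
  series:
    - [0,0,-0.3,0,0,0]
    - [0,0,-0.4,0,0,0]
    - [0,0,-0.4,0,0,0]
    - [0,0,-0.4,0,0,0]
    - [0,0,-0.4,0,0,0]
    - [0,0,-0.4,0,0,0]
    - [0,0,0,0,0,0]
    - [0,0,0,0,0,0]

```text
time_s: 56.6
ee_pos: [0.5579, 0.0037, 0.1939]
ee_rot: [3.14, 0.002, 1.421]
ft_force: [-0.1, 0.6, -0.5]
grip_width: 0.6
grasp_force: 0.0
```

```bash
python3 -c "
from h import *
st()
need(tcp=[.4648,-.3560,.2],rpy=[np.pi,0,1.42])"
```

```text
t 56.6 p [0.5579 0.0037 0.1939] rpy [3.140e+00 2.000e-03 1.421e+00] j [-0.21  0.13  1.67 -0.    1.34 -0.06] F [-0.1  0.6 -0.5] g 0.6 0.0
tcp [ 0.4648 -0.356   0.2   ] shift [-7.391 -0.771 -0.111] turn [0.01  0.011 0.009]
```

step_arm:
  series:
    - [-0.411,-0.043,0,0,0,0]
    - [-0.411,-0.043,0,0,0,0]
    - [-0.411,-0.043,0,0,0,0]
    - [-0.411,-0.043,0,0,0,0]
    - [-0.411,-0.043,0,0,0,0]
    - [-0.411,-0.043,0,0,0,0]
    - [-0.411,-0.043,0,0,0,0]
    - [-0.411,-0.043,0,0,0,0]
    - [-0.411,-0.043,0,0,0,0]
    - [-0.411,-0.043,0,0,0,0]
    - [-0.411,-0.043,0,0,0,0]
    - [-0.411,-0.043,0,0,0,0]
    - [-0.411,-0.043,0,0,0,0]
    - [-0.411,-0.043,0,0,0,0]
    - [-0.411,-0.043,0,0,0,0]
    - [-0.411,-0.043,0,0,0,0]
    - [-0.411,-0.043,0,0,0,0]
    - [-0.411,-0.043,0,0,0,0]
    - [0,0,0,0,0,0]
    - [0,0,0,0,0,0]

```text
time_s: 58.6
ee_pos: [0.4639, -0.3556, 0.1927]
ee_rot: [-3.14, -0.0, 1.421]
ft_force: [0.0, 0.4, -0.0]
grip_width: 0.6
grasp_force: 0.0
```

```bash
python3 -c "
from h import *
st()
need(tcp=[.4648,-.3560,.071],rpy=[np.pi,0,1.42])
t=optics.capture('top');tubcheck(t);s=optics.capture('side')
cv2.imwrite('pics/t12.png',t);cv2.imwrite('pics/s12.png',s)
# amber bottle + cap in side view: cap black blob top centre
h=hsv(s); a=(h[...,0]<20)&(h[...,1]>150)&(h[...,2]>40); c=big(a); print('amber bbox side',cv2.boundingRect(c), 'expected', np.round(proj('side',[[.4648,-.356,0],[.4648,-.356,.062],[.4648,-.356,.097]])))
"
```

```text
t 58.6 p [ 0.4639 -0.3556  0.1927] rpy [-3.14  -0.     1.421] j [-0.86  0.2   1.59 -0.    1.35 -0.71] F [ 0.   0.4 -0. ] g 0.6 0.0
tcp [ 0.4648 -0.356   0.071 ] shift [-0.005  0.023  2.433] turn [-0.01  -0.002  0.005]
board (array([0.5576386 , 0.00420206], dtype=float32), (np.float32(0.21629162), np.float32(0.12683688)), np.float32(1.4216923)) 
tub (array([0.55754596, 0.00406238], dtype=float32), (np.float32(0.15825889), np.float32(0.06738045)), np.float32(1.4199787)) 
off long -0.0002 short 0.0001 yaw -0.002
amber bbox side (288, 311, 23, 39) expected [[296. 340.]
 [297. 313.]
 [297. 297.]]
```

step_arm:
  series:
    - [0,0.003,0.304,0,0,0]
    - [0,0.003,0.304,0,0,0]
    - [0,0.003,0.304,0,0,0]
    - [0,0.003,0.304,0,0,0]
    - [0,0.003,0.304,0,0,0]
    - [0,0.003,0.304,0,0,0]
    - [0,0.003,0.304,0,0,0]
    - [0,0.003,0.304,0,0,0]
    - [0,0,0,0,0,0]
    - [0,0,0,0,0,0]

```text
time_s: 59.7
ee_pos: [0.4655, -0.3567, 0.0721]
ee_rot: [-3.142, 0.001, 1.421]
ft_force: [-0.1, 0.2, 0.4]
grip_width: 0.598
grasp_force: 0.0
```

step_arm:
  series:
    - [0,0,0,0,0,0]
    - [0,0,0,0,0,0]
    - [0,0,0,0,0,0]
    - [0,0,0,0,0,0]
    - [0,0,0,0,0,0]
    - [0,0,0,0,0,0]
    - [0,0,0,0,0,0]
    - [0,0,0,0,0,0]
    - [0,0,0,0,0,0]
    - [0,0,0,0,0,0]
  jaw: 0
  grip_force: 30

```text
time_s: 60.7
ee_pos: [0.4658, -0.357, 0.0728]
ee_rot: [3.141, 0.002, 1.421]
ft_force: [0.8, -0.7, 5.0]
grip_width: 0.272
grasp_force: 30.0
```

step_arm:
  series:
    - [0,0,-0.35,0,0,0]
    - [0,0,-0.4,0,0,0]
    - [0,0,-0.4,0,0,0]
    - [0,0,-0.4,0,0,0]
    - [0,0,-0.4,0,0,0]
    - [0,0,-0.25,0,0,0]
    - [0,0,0,0,0,0]
    - [0,0,0,0,0,0]

```text
time_s: 61.5
ee_pos: [0.4652, -0.3561, 0.1813]
ee_rot: [-3.141, 0.001, 1.421]
ft_force: [-0.5, -0.1, -1.0]
grip_width: 0.271
grasp_force: 30.0
```

```bash
python3 -c "
from h import *
o=st()
need(tcp=[.5500,-.0459,.18],rpy=[np.pi,0,1.42])
t=optics.capture('top');tubcheck(t);s=optics.capture('side')
h=hsv(s); a=(h[...,0]<20)&(h[...,1]>150)&(h[...,2]>40); c=big(a); print('amber side',cv2.minAreaRect(c),cv2.boundingRect(c))
x,y=o['ee_pos'][:2]; print(np.round(proj('side',[[x,y,o['ee_pos'][2]-.071],[x,y,o['ee_pos'][2]-.009]])))
"
```

```text
t 61.5 p [ 0.4652 -0.3561  0.1813] rpy [-3.141e+00  1.000e-03  1.421e+00] j [-0.86  0.21  1.6  -0.    1.33 -0.71] F [-0.5 -0.1 -1. ] g 0.271 30.0
tcp [ 0.55   -0.0459  0.18  ] shift [6.387 0.755 0.021] turn [-0.006  0.004  0.01 ]
board (array([0.55758435, 0.00410037], dtype=float32), (np.float32(0.21650897), np.float32(0.12675977)), np.float32(1.4216917)) 
tub (array([0.5576495 , 0.00404928], dtype=float32), (np.float32(0.15826619), np.float32(0.067556895)), np.float32(1.420233)) 
off long -0.0000 short -0.0001 yaw -0.001
amber side ((298.5, 281.5), (39.0, 25.0), 90.0) (286, 262, 26, 40)
[[297. 291.]
 [297. 260.]]
```

step_arm:
  series:
    - [0.399,0.047,0,0,0,0]
    - [0.399,0.047,0,0,0,0]
    - [0.399,0.047,0,0,0,0]
    - [0.399,0.047,0,0,0,0]
    - [0.399,0.047,0,0,0,0]
    - [0.399,0.047,0,0,0,0]
    - [0.399,0.047,0,0,0,0]
    - [0.399,0.047,0,0,0,0]
    - [0.399,0.047,0,0,0,0]
    - [0.399,0.047,0,0,0,0]
    - [0.399,0.047,0,0,0,0]
    - [0.399,0.047,0,0,0,0]
    - [0.399,0.047,0,0,0,0]
    - [0.399,0.047,0,0,0,0]
    - [0.399,0.047,0,0,0,0]
    - [0.399,0.047,0,0,0,0]
    - [0,0,0,0,0,0]
    - [0,0,0,0,0,0]

```text
time_s: 63.4
ee_pos: [0.5496, -0.0457, 0.1812]
ee_rot: [-3.141, 0.002, 1.423]
ft_force: [-0.4, -0.6, -0.8]
grip_width: 0.271
grasp_force: 30.0
```

```bash
python3 -c "
from h import *
o=st()
need(tcp=[.5500,-.0459,.089],rpy=[np.pi,0,1.42])
s=optics.capture('side')
h=hsv(s); a=(h[...,0]<20)&(h[...,1]>150)&(h[...,2]>40); c=big(a); print('amber side',cv2.minAreaRect(c),cv2.boundingRect(c))
x,y,z=o['ee_pos']; print(np.round(proj('side',[[x,y,z-.072],[x,y,z-.01]])))
"
```

```text
t 63.4 p [ 0.5496 -0.0457  0.1812] rpy [-3.141e+00  2.000e-03  1.423e+00] j [-0.3   0.13  1.7  -0.    1.32 -0.15] F [-0.4 -0.6 -0.8] g 0.271 30.0
tcp [ 0.55   -0.0459  0.089 ] shift [1.000e-03 1.000e-02 1.845e+00] turn [-0.007  0.011  0.019]
amber side ((321.08001708984375, 205.05999755859375), (56.60000228881836, 30.0), 36.869895935058594) (294, 187, 59, 40)
[[254. 203.]
 [253. 178.]]
```

```bash
python3 -c "
from h import *
s=optics.capture('side')[:,:285]
h=hsv(s); a=(h[...,0]<20)&(h[...,1]>150)&(h[...,2]>40); c=big(a[:,:]); print('amber side',cv2.minAreaRect(c),cv2.boundingRect(c))
"
```

```text
amber side ((254.5, 183.0), (10.0, 17.0), 90.0) (246, 178, 18, 11)
```

step_arm:
  series:
    - [0,0.002,0.3,0,0,0]
    - [0,0.002,0.3,0,0,0]
    - [0,0.002,0.3,0,0,0]
    - [0,0.002,0.2,0,0,0]
    - [0,0,0,0,0,0]
    - [0,0,0,0,0,0]

```text
time_s: 64.1
ee_pos: [0.5506, -0.0466, 0.1266]
ee_rot: [-3.141, 0.002, 1.421]
ft_force: [-0.1, 0.6, -1.3]
grip_width: 0.274
grasp_force: 30.0
```

step_arm:
  series:
    - [0,0.004,0.24,0,0,0]
    - [0,0.004,0.24,0,0,0]
    - [0,0,0.24,0,0,0]
    - [0,0,0,0,0,0]
    - [0,0,0,0,0,0]

```text
time_s: 64.6
ee_pos: [0.5506, -0.0466, 0.0903]
ee_rot: [-3.141, 0.001, 1.421]
ft_force: [0.4, -0.1, -0.7]
grip_width: 0.274
grasp_force: 30.0
```

step_arm:
  series:
    - [0,0,0.04,0,0,0]
    - [0,0,0,0,0,0]

```text
time_s: 64.8
ee_pos: [0.5513, -0.0468, 0.0892]
ee_rot: [3.141, 0.002, 1.421]
ft_force: [-0.3, -0.7, -1.2]
grip_width: 0.272
grasp_force: 30.0
```

step_arm:
  series:
    - [0,0,0.02,0,0,0]
    - [0,0,0,0,0,0]

```text
time_s: 65.0
ee_pos: [0.5511, -0.0468, 0.088]
ee_rot: [3.141, 0.002, 1.421]
ft_force: [-0.7, -0.3, -0.4]
grip_width: 0.272
grasp_force: 30.0
```

step_arm:
  series:
    - [0,0,0.014,0,0,0]
    - [0,0,0,0,0,0]

```text
time_s: 65.2
ee_pos: [0.551, -0.0467, 0.0871]
ee_rot: [3.141, 0.002, 1.421]
ft_force: [0.5, 0.2, -0.6]
grip_width: 0.271
grasp_force: 30.0
```

step_arm:
  series:
    - [0,0,0.02,0,0,0]
    - [0,0,0,0,0,0]

```text
time_s: 65.4
ee_pos: [0.5509, -0.0467, 0.086]
ee_rot: [-3.142, 0.002, 1.421]
ft_force: [0.3, -0.3, -1.4]
grip_width: 0.273
grasp_force: 30.0
```

step_arm:
  series:
    - [0,0,0.02,0,0,0]
    - [0,0,0,0,0,0]

```text
time_s: 65.6
ee_pos: [0.5509, -0.0467, 0.085]
ee_rot: [-3.142, 0.002, 1.421]
ft_force: [0.6, -0.3, -0.6]
grip_width: 0.275
grasp_force: 30.0
```

step_arm:
  series:
    - [0,0,0.012,0,0,0]
    - [0,0,0,0,0,0]

```text
time_s: 65.8
ee_pos: [0.5512, -0.0468, 0.0848]
ee_rot: [3.141, 0.002, 1.421]
ft_force: [0.2, 0.0, 1.3]
grip_width: 0.275
grasp_force: 30.0
```

Contact. Open and retreat up, then to the right, clear of the view.

step_arm:
  series:
    - [0,0,0,0,0,0]
    - [0,0,0,0,0,0]
    - [0,0,0,0,0,0]
    - [0,0,0,0,0,0]
  jaw: 0.6

```text
time_s: 66.2
ee_pos: [0.551, -0.0468, 0.0846]
ee_rot: [3.141, 0.002, 1.421]
ft_force: [1.2, 0.2, -0.3]
grip_width: 0.587
grasp_force: 0.0
```

step_arm:
  series:
    - [0,0,-0.3,0,0,0]
    - [0,0,-0.4,0,0,0]
    - [0,0,-0.4,0,0,0]
    - [0,0,-0.4,0,0,0]
    - [0,0,-0.4,0,0,0]
    - [0,0,-0.4,0,0,0]
    - [-0.4,0,0,0,0,0]
    - [-0.4,0,0,0,0,0]
    - [-0.4,0,0,0,0,0]
    - [-0.4,0,0,0,0,0]
    - [-0.4,0,0,0,0,0]
    - [-0.4,0,0,0,0,0]
    - [-0.4,0,0,0,0,0]
    - [-0.4,0,0,0,0,0]
    - [-0.4,0,0,0,0,0]
    - [-0.4,0,0,0,0,0]
    - [-0.4,0,0,0,0,0]
    - [-0.4,0,0,0,0,0]
    - [0,0,0,0,0,0]
    - [0,0,0,0,0,0]

```text
time_s: 68.2
ee_pos: [0.5154, -0.2839, 0.2004]
ee_rot: [3.141, 0.001, 1.421]
ft_force: [-0.1, 0.8, 0.7]
grip_width: 0.602
grasp_force: 0.0
```

```bash
python3 -c "
from h import *
st()
t=optics.capture('top');tubcheck(t);s=optics.capture('side')
cv2.imwrite('pics/final.png',np.hstack([cv2.resize(s[120:320,160:360],(400,400)),cv2.resize(t[190:300,220:330],(400,400))]))"
```

```text
t 68.2 p [ 0.5154 -0.2839  0.2004] rpy [3.141e+00 1.000e-03 1.421e+00] j [-0.71  0.2   1.58 -0.    1.36 -0.56] F [-0.1  0.8  0.7] g 0.602 0.0
board (array([0.5575788 , 0.00406356], dtype=float32), (np.float32(0.2165834), np.float32(0.12675978)), np.float32(1.4216926)) 
tub (array([0.5576495 , 0.00404928], dtype=float32), (np.float32(0.15826619), np.float32(0.067556895)), np.float32(1.420233)) 
off long -0.0000 short -0.0001 yaw -0.001
```

View pics/final.png

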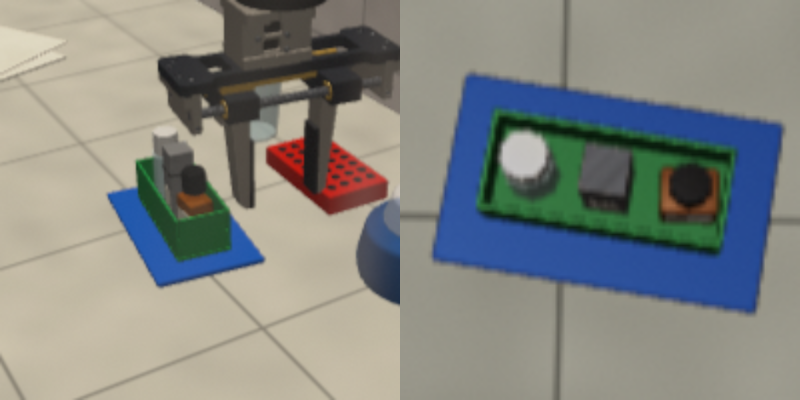

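The final picture shows the jar, case and amber bottle all upright in the tub. In the top crop they sit at (525,160), (606,177) and (690,190). The tub is square in the middle of the board, and the bystanders have not moved.

```bash
python3 -c "
from bench import bot
print(bot.job_done())"
```

```text
the job is handed in; nothing more can be done
None
```

The tub stands mouth-up, centred on the board to well under 1 mm in the top view, with the jar, case and amber bottle upright inside (no square bottle was on the bench); the job was handed in at about 68 s.

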